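Change the burnt board in a dryer's control box

TASK

Service the flash dryer's control box: with the pry bar, lever one end of the burnt board (red sticker) up off its barbed standoffs, keeping your fingers off that board until the end is free, then take it out and lay it flat, block upwards, in the grey tray. Press every new board that is there onto free standoffs, one board to a nest, until all four posts have clicked through and it sits fully home, and finish with the pry bar lying back on its black mat. Leave the good board in its place and do not knock the ink tin, cup or counter about.

Things in the scene. Friction and masses are not known exactly. Their poses are not given: they have to be found in the camera images.
- chassis: fixed grey control-box chassis, 194 mm along its x, 286 along its y, deck 50 mm above the table; origin: centre of its underside. Four nests side by side at y = -99, -33, 33, 99 mm; a board lies along x in a nest. Along each long edge, at x = +-90 mm, a steel rod lies on the deck, top 52.5 mm above the table: the fulcrum for the pry bar.
- nest_1 (a point): middle of a nest at the height of a seated board's underside (59 mm above the table, 9 above the deck); axes as the chassis. White standoffs at x = +-56, y = +-19.8 mm from it stand in the board's cut-outs: a shoulder 12 mm wide at seat height, a springy barbed head 10 mm wide, widest 8.4 mm above the seat, and a tapered guide tip, top 19.4 mm above the seat.
- nest_2 (a point): as nest_1. A board laid over the four heads rests about 12.5 mm above its seat and centres itself if within about 2 mm. Pressing a tongue 50 mm from the middle with 6 to 10 N clicks the two heads of that end over the board's edge; press both ends right down to the shoulders. The heads give along y only.
- nest_3 (a point): as nest_1. To free a seated board an end must be raised about 9 mm, with 6 to 10 N; the heads then snap under it and that end stays up by itself, about 12 mm above its seat. The other end then comes off by pulling the relay block up.
- nest_4 (a point): as nest_1. Neighbouring boards lie 16 mm apart, so fingers should close on a relay block along the board's x.
- burnt_board: green circuit board 130 x 50 x 4 mm, long along its x, corners cut out (13 mm along x, 8 along y), so each end is a tongue 34 mm wide. In its middle a dark brown relay block to grasp, 24 mm along x, 34 along y, top 30 mm above the underside. Origin: centre of the underside, z up. Fits either way round. 0.1 to 0.15 kg. The burnt one: red sticker on top of the block, scorch mark beside it. Clicked into one of the nests at the start.
- burnt_board_end_a (a point): on its underside, 60 mm from the middle towards its +x end
- burnt_board_end_b (a point): on its underside, 60 mm from the middle towards its -x end
- good_board: green circuit board 130 x 50 x 4 mm, long along its x, corners cut out (13 mm along x, 8 along y), so each end is a tongue 34 mm wide. In its middle a blue, white-topped relay block to grasp, 24 mm along x, 34 along y, top 30 mm above the underside. Origin: centre of the underside, z up. Fits either way round. 0.1 to 0.15 kg. The sound one, clicked into a nest at the start; it stays.
- new_board_1: green circuit board 130 x 50 x 4 mm, long along its x, corners cut out (13 mm along x, 8 along y), so each end is a tongue 34 mm wide. In its middle a blue, white-topped relay block to grasp, 24 mm along x, 34 along y, top 30 mm above the underside. Origin: centre of the underside, z up. Fits either way round. 0.1 to 0.15 kg. New, lies on the table at the right; may be absent.
- new_board_2: green circuit board 130 x 50 x 4 mm, long along its x, corners cut out (13 mm along x, 8 along y), so each end is a tongue 34 mm wide. In its middle a blue, white-topped relay block to grasp, 24 mm along x, 34 along y, top 30 mm above the underside. Origin: centre of the underside, z up. Fits either way round. 0.1 to 0.15 kg. New, lies on the table at the right; may be absent.
- new_board_3: green circuit board 130 x 50 x 4 mm, long along its x, corners cut out (13 mm along x, 8 along y), so each end is a tongue 34 mm wide. In its middle a blue, white-topped relay block to grasp, 24 mm along x, 34 along y, top 30 mm above the underside. Origin: centre of the underside, z up. Fits either way round. 0.1 to 0.15 kg. New, lies on the table at the right; may be absent.
- pry_bar: straight pry bar on the mat, 0.12 kg. Orange handle x -40 to +50 mm, 22 wide, 26 tall; steel blade 16 wide, 3 thick, x 50 to 130 mm, its middle 13 mm above the handle's underside. Origin: underside of the handle, x to the tip, z up. Use: blade level over the rod (6.5 mm between rod top and board), tip 20 mm under a tongue, then swing the handle down about the rod by 15 to 20 degrees.
- pry_tip (a point): middle of the tip of the pry bar's blade. There is room to lever from the chassis's +x side (it faces left, towards the mat); new boards lie in the way on the other side
- mat: fixed black rubber mat 240 x 90 x 3 mm, long along its x; origin at the centre of its underside
- tray: fixed grey open tray (scrap tray), outside 200 x 130 x 30 mm, walls and floor 4 mm, long along its x; origin at the centre of its underside
- tray_in (a point): centre of the tray's inner floor
- toggle_clamp_jig: fixed jig that is not used, left of the chassis: white plate 120 mm along its x, 180 along its y, about 16 mm thick, with a toggle clamp on its right half whose red handle stands up to 165 mm: keep clear. Origin: centre of its underside
- tin: bystander: small round ink tin 61 mm wide, 55 mm tall; origin under its centre
- cup: bystander: off-white mixing cup 63 mm wide, 62 mm tall; origin under its centre
- counter: bystander: round white tally counter 52 x 46 x 21 mm; origin under its centre

How it is judged:
On the way:
1. one end of the burnt board is levered up off its standoffs by the pry bar, the fingers off the board (z of any of burnt_board_end_a, burnt_board_end_b in the frame of chassis above 0.064 m and contact force between pry_bar and burnt_board above 0.3 N and contact force between the fingers and burnt_board below 0.3 N and height (world z) of burnt_board below 0.085 m and horizontal distance between burnt_board and chassis below 0.13 m), for 0.05 s.
At the end, for the whole second after the job is handed in: Every new board present lies in a nest (within 5 mm of its middle, within 2 mm of full depth, level within 2 degrees), at rest; the good board likewise; the burnt board lies flat in the tray, block upwards, its middle within 55 mm of the tray's middle; the pry bar lies with its handle on the mat (((horizontal distance between new_board_1 and nest_1 below 0.005 m and z of new_board_1 in the frame of nest_1 between -0.003 and 0.002 m) or (horizontal distance between new_board_1 and nest_2 below 0.005 m and z of new_board_1 in the frame of nest_2 between -0.003 and 0.002 m) or (horizontal distance between new_board_1 and nest_3 below 0.005 m and z of new_board_1 in the frame of nest_3 between -0.003 and 0.002 m) or (horizontal distance between new_board_1 and nest_4 below 0.005 m and z of new_board_1 in the frame of nest_4 between -0.003 and 0.002 m)) and angle between each of new_board_1, new_board_2, new_board_3, good_board's own z axis and vertical below 0.035 rad and linear speed of each of new_board_1, new_board_2, new_board_3, burnt_board, pry_bar below 0.01 m/s and ((horizontal distance between new_board_2 and nest_1 below 0.005 m and z of new_board_2 in the frame of nest_1 between -0.003 and 0.002 m) or (horizontal distance between new_board_2 and nest_2 below 0.005 m and z of new_board_2 in the frame of nest_2 between -0.003 and 0.002 m) or (horizontal distance between new_board_2 and nest_3 below 0.005 m and z of new_board_2 in the frame of nest_3 between -0.003 and 0.002 m) or (horizontal distance between new_board_2 and nest_4 below 0.005 m and z of new_board_2 in the frame of nest_4 between -0.003 and 0.002 m)) and ((horizontal distance between new_board_3 and nest_1 below 0.005 m and z of new_board_3 in the frame of nest_1 between -0.003 and 0.002 m) or (horizontal distance between new_board_3 and nest_2 below 0.005 m and z of new_board_3 in the frame of nest_2 between -0.003 and 0.002 m) or (horizontal distance between new_board_3 and nest_3 below 0.005 m and z of new_board_3 in the frame of nest_3 between -0.003 and 0.002 m) or (horizontal distance between new_board_3 and nest_4 below 0.005 m and z of new_board_3 in the frame of nest_4 between -0.003 and 0.002 m)) and ((horizontal distance between good_board and nest_1 below 0.005 m and z of good_board in the frame of nest_1 between -0.003 and 0.002 m) or (horizontal distance between good_board and nest_2 below 0.005 m and z of good_board in the frame of nest_2 between -0.003 and 0.002 m) or (horizontal distance between good_board and nest_3 below 0.005 m and z of good_board in the frame of nest_3 between -0.003 and 0.002 m) or (horizontal distance between good_board and nest_4 below 0.005 m and z of good_board in the frame of nest_4 between -0.003 and 0.002 m)) and horizontal distance between burnt_board and tray_in below 0.055 m and z of burnt_board in the frame of tray_in below 0.008 m and angle between burnt_board's own z axis and vertical below 0.1 rad and x of pry_bar in the frame of mat between -0.12 and 0.12 m and y of pry_bar in the frame of mat between -0.05 and 0.05 m and z of pry_bar in the frame of mat below 0.03 m); the robot touches nothing.
It fails at once if the fingers touch the burnt board while both of its ends are still clicked in (contact force between the fingers and burnt_board above 1.5 N and not (z of any of burnt_board_end_a, burnt_board_end_b in the frame of chassis above 0.064 m) and horizontal distance between burnt_board and chassis below 0.13 m and height (world z) of burnt_board above 0.055 m).
It fails at once if the good board is shifted or lifted from its seat (distance of good_board from where it was at the start of the episode above 0.006 m).
It fails at once if the ink tin, cup or counter is knocked more than 30 mm aside (distance of any of tin, cup, counter from where it was at the start of the episode above 0.03 m).
Of new_board_1, new_board_2, new_board_3 only 2 to 3 are there at a start; the rules pass over those that are not, and their reading is None.
At some moment in a run one of new_board_1, new_board_2, new_board_3 may be knocked a few centimetres aside while the robot is not near it.
It also fails if it takes over 210 s, if anything falls off the work surface, if the arm or the gripper's body presses on something with over 40 N, if the wrist force passes 120 N, or if a joint passes its speed limit or range.

ROBOT

A 7-joint arm with a two-finger parallel gripper is mounted at the origin on a cart in front of the work surface, level with it; the furniture and walls round the work are solid. World frame = base frame: x ahead of the robot, y to its left, z up, the work surface at z = 0. Lengths are in m, angles in rad, forces in N, time in s.
With the tool pointing down it reaches from about 0.425 to 0.825 m from the base axis. Payload 3.6 kg.
Tool frame: the origin (TCP) lies midway between the tips of the shut fingers; the grasp point (between the pads) lies 19 mm behind it; z points along the fingers, y is the direction in which the jaws open and shut (so a half turn about z gives the same grasp; the last joint's range is limited). The gripper opens to 85 mm and grips with 20 to 120 N. Pads are 22 mm wide; open, the fingers measure 114 mm over their backs; the gripper's body (76 mm by 85 mm) begins 54 mm behind the grasp point. The pads swing forward as they close: fully open they stand 13 mm farther back than shut.
Start: joints at [-1.143, 0.615, -0.013, 1.423, 0.008, 1.103, -0.04], TCP at [0.285, 0.584, 0.231] pointing down, gripper open.
Joint ranges: [-3.12, 3.12], [-0.3, 2.06], [-1.34, 1.32], [0.26, 2.42], [-1.36, 4.5], [0.01, 1.98], [-2.84, 2.84]. Speed limits (rad/s): [2.79, 2.79, 3.14, 3.14, 3.14, 3.14, 3.14].

INTERFACE

Orientations are given as [roll, pitch, yaw] about the fixed x, y, z axes, in that order (R = Rz(yaw) Ry(pitch) Rx(roll)).
In Python, from bench import get_state, snapshot, camera_model, ticket gives the robot as it stands.
- The arm moves only by the tool arm_command, never from a script. Its argument "steps" is a list of rows, each a list of 5 numbers: the finger opening in mm, from 0 to 85.4, then the shift along the world's x, y, z in mm, then the turn about the world's z in degrees. In form: [[grip, x, y, z, roll], ...]. A call has 1 to 20 rows; each row is the pose to reach, as a shift and turn from the pose measured when the call began; what a row does not reach only later rows make up. A row lasts 1/12 s, in which the tool goes at most 41.7 mm and 7.16 degrees, less where a joint would pass 70% of its speed; a pose out of reach is approached as far as the arm can. A call with a gripper value outside its range is refused whole. The fingers move at their own pace and stop on an object; "force" is the grip in N (left out, the last holds). Time passes only in rows, so rows that repeat a pose let the fingers close. It gives the time, the measured TCP pose, the force and the opening at its end, in the units of the state.
- get_state(): the state, without advancing time (a new reading comes with each control period).
- snapshot(name): name is "side" or "top"; returns (picture, depth): 384x512x3 uint8, red, green, blue; 384x512 float32, m along the optical axis (not along the pixel's ray), 0 where there is no reading.
- camera_model(name): a dict with "intrinsics" (3x3 intrinsics, pixels), "dist_coeffs" ([k1, k2, p1, p2, k3] as OpenCV has them; the pictures are not rectified), "R" (3x3) and "t" (3): a world point X has camera coordinates R X + t. Camera axes: x right, y down, z forward; pixel columns grow to the right and rows downward; lengths in m; the calibration is good to about 2 mm. A picture is of the moment at which its call begins. camera_model takes no time and is no camera call.
- ticket.finish_job(): hands the job in, once; it reports no verdict.
The state is a dict: "t": time; "q": joint angles; "qd": joint speeds; "effort": joint torques, N m; "eef_pos": TCP position; "orientation": TCP orientation; "contact_force": force on the tool from outside, world axes, zero at the start; "moment": the same for the moment, N m; "grip_width": opening from 0.0 (shut) to 1.0 (fully open).
Only numpy, scipy, OpenCV 4.12 (cv2) and the standard library are available. Lean on these libraries where they do the work, as an engineer would, in place of code of your own. Each camera call takes 0.05 s, during which the arm holds its last target.

## Working session

There is one attempt and no reset: what is moved stays moved. The work goes in short steps, Python scripts to look and compute and a tool call to move; the robot and the scene stay as the last step left them, time stands still between calls to the robot, and variables do not carry over. Pictures are saved under pics/ and viewed, and the job is handed in when it is done.

Besides the shell and the picture viewer there is one more tool, called after "Request:" by a JSON object that holds its "api" and its "payload". arm_command: Moves the arm, as the interface text tells. Its arguments: {"type":"object","properties":{"steps":{"type":"array","items":{"type":"array","items":{"type":"number"}}},"force":{"type":"number"}},"required":["steps"]}

```bash
ls; mkdir -p pics
cat > h.py <<'E'
import numpy as np, cv2
from bench import get_state, snapshot, camera_model, ticket
def take(name, tag):
    im,d=snapshot(name); np.savez(f'pics/{tag}.npz',im=im,d=d); cv2.imwrite(f'pics/{tag}.png',im[:,:,::-1]); return im,d
def load(tag):
    z=np.load(f'pics/{tag}.npz'); return z['im'],z['d']
def ray(name,u,v):
    c=camera_model(name);K=np.array(c['intrinsics'],float);D=np.array(c['dist_coeffs'],float)
    p=cv2.undistortPoints(np.array([[[u,v]]],float),K,D)[0,0]
    R=np.array(c['R']);t=np.array(c['t']).ravel()
    return -R.T@t, R.T@np.array([p[0],p[1],1.]),R,t
def atz(name,u,v,z):
    o,d,_,_=ray(name,u,v); s=(z-o[2])/d[2]; return o+s*d
def atd(name,u,v,dep):
    o,d,_,_=ray(name,u,v); return o+dep*d
def proj(name,X):
    c=camera_model(name);K=np.array(c['intrinsics'],float);D=np.array(c['dist_coeffs'],float)
    R=np.array(c['R'],float);t=np.array(c['t'],float).ravel()
    return cv2.projectPoints(np.atleast_2d(np.array(X,float)),cv2.Rodrigues(R)[0],t,K,D)[0][:,0]
def crop(tag,u0,v0,u1,v1,s,out):
    im,_=load(tag); c=im[v0:v1,u0:u1,::-1]; c=cv2.resize(c,None,fx=s,fy=s,interpolation=cv2.INTER_CUBIC); cv2.imwrite(f'pics/{out}.png',c)
E
python3 - <<'E'
from h import *
for n in('top','side'):
    take(n,n+'0'); crop(n+'0',0,0,512,384,1.5,n+'0b')
    c=camera_model(n); R=np.array(c['R']);t=np.array(c['t']).ravel();print(n,-R.T@t,R[2],c['intrinsics'])
print(get_state())
E
```

```text
pics
top [0.28478505 0.01961947 1.60643966] [ 0.19003859 -0.00159705 -0.98177532] [[466.54615937   0.         253.77500755]
 [  0.         466.54615937 191.88303793]
 [  0.           0.           1.        ]]
side [ 0.20348523 -0.76388707  0.75456109] [ 0.34520701  0.7118631  -0.61162329] [[389.22999624   0.         254.63257705]
 [  0.         389.22999624 193.93218005]
 [  0.           0.           1.        ]]
{'t': 0.1, 'q': array([-1.14249081,  0.61583385, -0.01264074,  1.42472775,  0.00807196,
        1.10337923, -0.04040071]), 'qd': array([ 2.02211487e-03,  2.91069951e-05,  1.32988399e-03, -4.28073072e-03,
        7.75145550e-04,  4.42077136e-04,  1.19647444e-03]), 'effort': array([ 1.27069532e-03, -4.70388722e+01,  2.60307379e-01, -1.71570253e+01,
        1.00476650e-02,  5.94534198e-03, -7.78002942e-06]), 'eef_pos': array([0.28521065, 0.58333308, 0.23025014]), 'orientation': array([-3.13929335e+00, -1.10721447e-05,  2.68685895e+00]), 'contact_force': array([-0.5490941 ,  0.69049507, -0.27827126]), 'moment': array([ 0.03426384, -0.00066149, -0.03405185]), 'grip_width': 0.9975902238149486}
```

View pics/top0b.png

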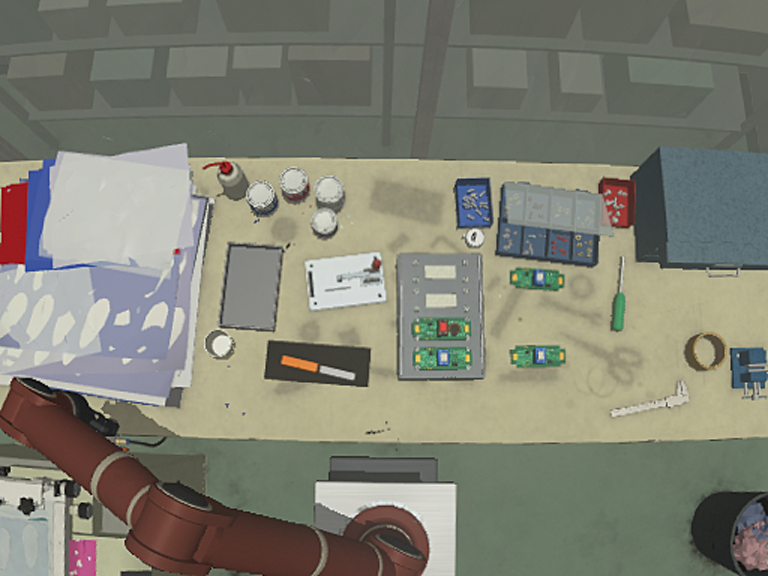

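View pics/side0b.png

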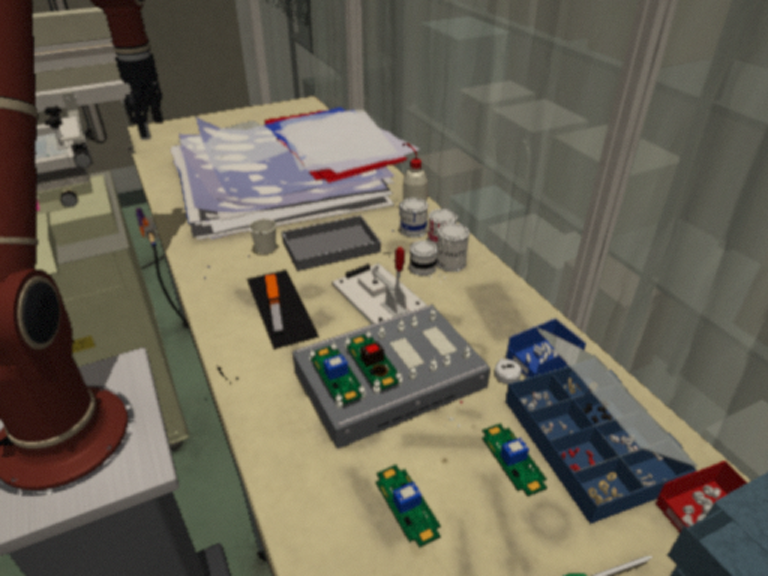

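The top view shows the chassis near (293,210) in raw pixels. The burnt board is in the third nest from the far end, the good board is nearest the robot, and there are two new boards at raw (358,186) and (358,237). The pry bar is on its mat at raw (212,244) and the tray is at (168,191).

Run:
```python
from h import *
crop('top0',255,160,330,260,6,'c1'); crop('top0',170,220,255,262,9,'c2'); crop('top0',330,170,385,255,7,'c3'); crop('top0',140,155,200,245,6,'c4')
```

```text
(no output)
```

View pics/c1.png

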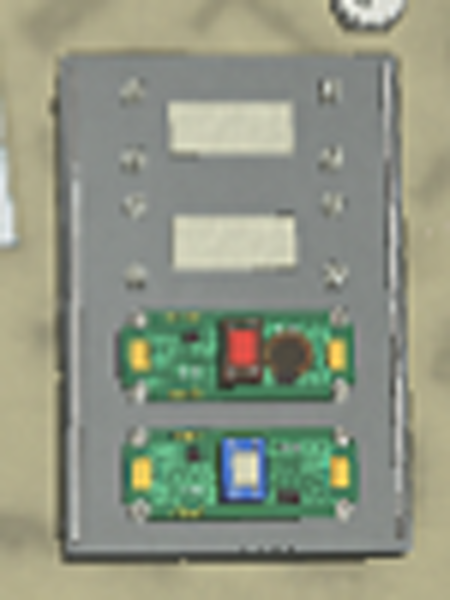

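View pics/c2.png

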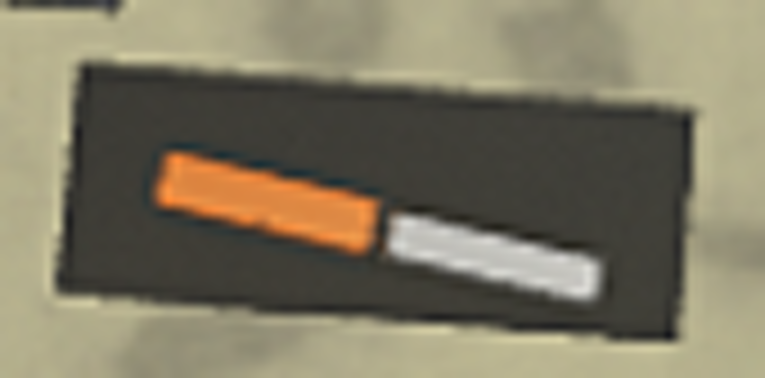

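View pics/c3.png

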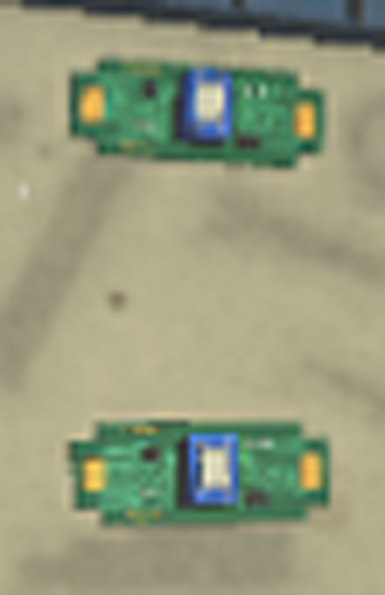

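View pics/c4.png

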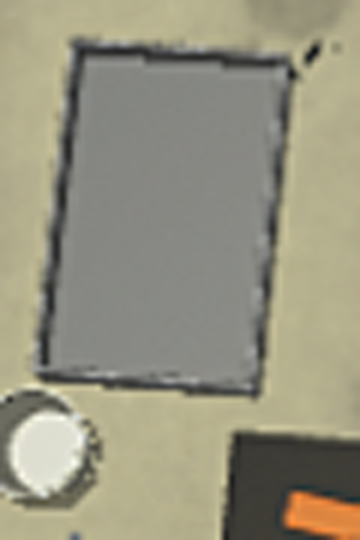

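Run:
```python
from h import *
def pc(U,V,u0,v0,s): return u0+(U+.5)/s-.5, v0+(V+.5)/s-.5
print('standoff tips (z .0784)')
for U,V in [(132,90),(330,88),(134,158),(332,156),(134,204),(333,203),(136,273),(336,273),(139,319),(338,317),(140,393),(342,392),(140,437),(344,437),(141,511),(345,510)]:
    print((U,V),atz('top',*pc(U,V,255,160,6),.0784).round(4))
print('deck corners z.05')
for U,V in [(60,58),(396,58),(407,550),(68,553)]: print(atz('top',*pc(U,V,255,160,6),.05).round(4))
print('board pads z.063; block tops .089')
for U,V in [(140,352),(338,354),(143,473),(341,472)]: print(atz('top',*pc(U,V,255,160,6),.063).round(4))
for U,V in [(242,346),(245,468)]: print(atz('top',*pc(U,V,255,160,6),.089).round(4))
print('mat'); 
for U,V in [(80,64),(693,108),(678,340),(58,290)]: print(atz('top',*pc(U,V,170,220,9),.003).round(4))
print('handle top .029')
for U,V in [(168,150),(380,200),(370,252),(155,205)]: print(atz('top',*pc(U,V,170,220,9),.029).round(4))
print('blade top .0175')
for U,V in [(392,213),(604,262),(597,302),(385,253)]: print(atz('top',*pc(U,V,170,220,9),.0175).round(4))
print('new boards pads .004, block .03')
for U,V in [(92,105),(307,120),(93,475),(312,471)]: print(atz('top',*pc(U,V,330,170,7),.004).round(4))
for U,V in [(209,103),(214,468)]: print(atz('top',*pc(U,V,330,170,7),.03).round(4))
print('tray rim .03')
for U,V in [(75,42),(292,60),(258,395),(38,378)]: print(atz('top',*pc(U,V,140,155,6),.03).round(4))
im,d=load('top0')
for u,v in [(295,180),(295,170),(296,218),(296,237),(168,190),(190,240)]: print('depth',u,v,atd('top',u,v,d[v,u]).round(4))
```

```text
standoff tips (z .0784)
(132, 90) [ 0.641  -0.0587  0.0784]
(330, 88) [ 0.6441 -0.1702  0.0784]
(134, 158) [ 0.6021 -0.06    0.0784]
(332, 156) [ 0.6051 -0.171   0.0784]
(134, 204) [ 0.576  -0.0601  0.0784]
(333, 203) [ 0.5783 -0.1713  0.0784]
(136, 273) [ 0.5372 -0.0615  0.0784]
(336, 273) [ 0.5388 -0.1727  0.0784]
(139, 319) [ 0.5115 -0.0633  0.0784]
(338, 317) [ 0.5141 -0.1736  0.0784]
(140, 393) [ 0.4704 -0.0641  0.0784]
(342, 392) [ 0.4724 -0.1756  0.0784]
(140, 437) [ 0.4461 -0.0643  0.0784]
(344, 437) [ 0.4475 -0.1766  0.0784]
(141, 511) [ 0.4055 -0.0651  0.0784]
(345, 510) [ 0.4073 -0.177   0.0784]
deck corners z.05
[ 0.6658 -0.0188  0.05  ]
[ 0.6692 -0.2121  0.05  ]
[ 0.3876 -0.2154  0.05  ]
[ 0.3838 -0.0263  0.05  ]
board pads z.063; block tops .089
[ 0.4952 -0.0648  0.063 ]
[ 0.4956 -0.1755  0.063 ]
[ 0.4277 -0.0669  0.063 ]
[ 0.4296 -0.1768  0.063 ]
[ 0.4957 -0.1193  0.089 ]
[ 0.4288 -0.121   0.089 ]
mat
[0.4681 0.2765 0.003 ]
[0.4554 0.0398 0.003 ]
[0.3666 0.044  0.003 ]
[0.3809 0.2816 0.003 ]
handle top .029
[0.4331 0.2375 0.029 ]
[0.4158 0.1566 0.029 ]
[0.3962 0.1599 0.029 ]
[0.4122 0.2417 0.029 ]
blade top .0175
[0.4119 0.1529 0.0175]
[0.3949 0.0722 0.0175]
[0.3797 0.0746 0.0175]
[0.3967 0.1552 0.0175]
new boards pads .004, block .03
[ 0.6263 -0.2972  0.004 ]
[ 0.6204 -0.4083  0.004 ]
[ 0.439  -0.2943  0.004 ]
[ 0.4417 -0.4056  0.004 ]
[ 0.6228 -0.3515  0.03  ]
[ 0.4404 -0.3494  0.03  ]
tray rim .03
[0.6928 0.3765 0.03  ]
[0.6835 0.2475 0.03  ]
[0.4868 0.2588 0.03  ]
[0.494  0.3867 0.03  ]
depth 295 180 [ 0.6297 -0.1233  0.0501]
depth 295 170 [ 0.6662 -0.1239  0.0449]
depth 296 218 [ 0.494  -0.1233  0.0843]
depth 296 237 [ 0.431  -0.1232  0.0862]
depth 168 190 [0.5972 0.3194 0.0027]
depth 190 240 [0.4206 0.2313 0.0264]
```

```bash
python3 - <<'E'
from h import *
from scipy.optimize import least_squares
def pc(U,V,u0,v0,s): return u0+(U+.5)/s-.5, v0+(V+.5)/s-.5
P=[(132,90),(330,88),(134,158),(332,156),(134,204),(333,203),(136,273),(336,273),(139,319),(338,317),(140,393),(342,392),(140,437),(344,437),(141,511),(345,510)]
M=[]
for n in (-.099,-.033,.033,.099):
    for dy in (-.0198,.0198):
        for dx in (.056,-.056): M.append((dx,n+dy))
M=np.array(M)
W=np.array([atz('top',*pc(*p,255,160,6),.0784)[:2] for p in P])
def T(p,m):
    c,s=np.cos(p[2]),np.sin(p[2]); return m@np.array([[c,s],[-s,c]])+p[:2]
r=least_squares(lambda p:(T(p,M)-W).ravel(),[.52,-.12,np.pi/2]); p=r.x
print(p[:2].round(4),np.degrees(p[2]).round(2),'rms mm',np.sqrt((r.fun**2).mean())*1e3)
print((r.fun.reshape(-1,2)*1e3).round(1).tolist())
for n in (-.099,-.033,.033,.099): print('nest',n,T(p,np.array([[0,n]])).round(4))
print('burnt nest x+: tongue end, rod', T(p,np.array([[.065,.033],[.09,.033]])).round(4))
E
python3 - <<'E'
import sys; sys.path.insert(0,'.')
import os; os.chdir('.')
from h import *
crop('side0',180,190,340,300,5,'s1')
E
```

```text
[ 0.5248 -0.1178] 91.54 rms mm 0.7577098270190723
[[1.0, 0.0], [1.0, -0.4], [0.4, 0.3], [0.4, -0.7], [0.1, -0.3], [0.8, -1.1], [-0.6, -0.0], [0.7, -0.8], [-1.3, 1.1], [-1.0, -0.5], [0.2, 0.9], [1.2, 0.4], [-1.9, 0.3], [-0.3, 0.7], [-0.9, 0.1], [0.3, 0.0]]
nest -0.099 [[ 0.6238 -0.1152]]
nest -0.033 [[ 0.5578 -0.1169]]
nest 0.033 [[ 0.4918 -0.1187]]
nest 0.099 [[ 0.4259 -0.1205]]
burnt nest x+: tongue end, rod [[ 0.4901 -0.0537]
 [ 0.4894 -0.0287]]
```

View pics/s1.png

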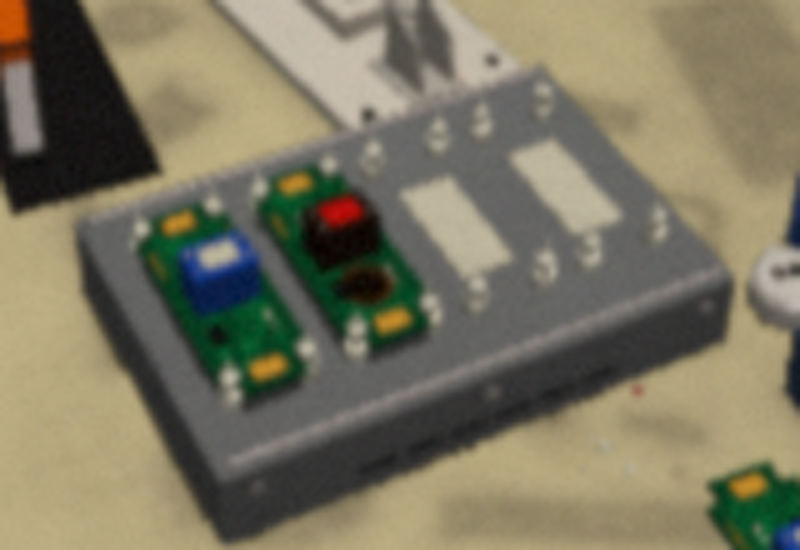

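The measurements agree with each other: the chassis is at about (0.528,-0.118) with yaw ~91.2°, and the bar's handle is at (0.414,0.199) pointing at -102°. I'll move above the bar first.

Request:
{"api": "arm_command", "payload": {"steps": [[85, 64, -195, 0, -38], [85, 128, -389, 0, -76.2], [85, 128, -389, 0, -76.2], [85, 128, -389, 0, -76.2], [85, 128, -389, 0, -76.2], [85, 128, -389, 0, -76.2], [85, 128, -389, 0, -76.2], [85, 128, -389, 0, -76.2], [85, 128, -389, 0, -76.2], [85, 128, -389, 0, -76.2], [85, 128, -389, 0, -76.2], [60, 128, -389, -80, -76.2], [60, 128, -389, -120, -76.2], [60, 128, -389, -120, -76.2], [60, 128, -389, -120, -76.2], [60, 128, -389, -120, -76.2], [60, 128, -389, -120, -76.2]], "force": 40}}

```text
t: 1.52
eef_pos: [0.4143, 0.1946, 0.1116]
orientation: [-3.141, -0.001, 1.357]
contact_force: [-0.0, -0.0, 0.0]
grip_width: 0.7
```

Run:
```python
from h import *
take('top','t1'); crop('t1',150,190,270,280,6,'t1b'); take('side','sd1'); crop('sd1',120,90,260,250,4,'sd1b'); s=get_state(); print(s['eef_pos'],np.degrees(s['orientation']),s['grip_width'],s['t'],s['q'])
```

```text
[0.41485993 0.1950197  0.1124413 ] [179.91612229  -0.18487341  77.7534582 ] 0.7040447473457727 1.6167 [-0.69565639  0.51945565  0.30099649  2.1040033  -0.2872745   0.55310098
 -0.40034832]
```

View pics/t1b.png

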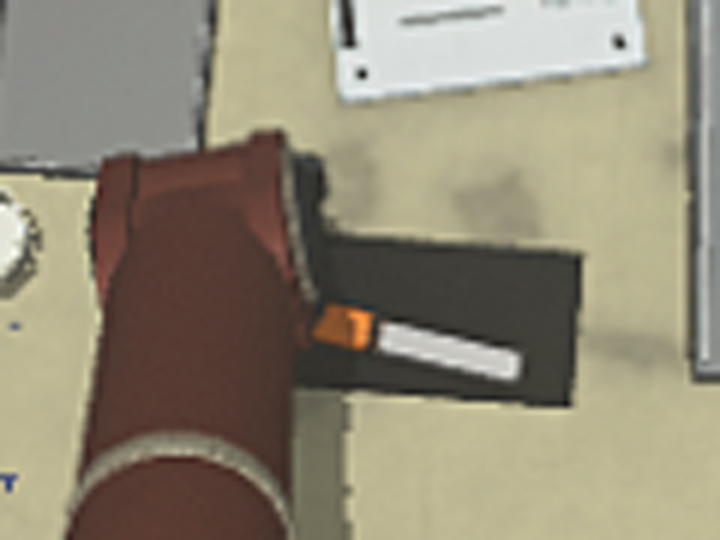

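View pics/sd1b.png

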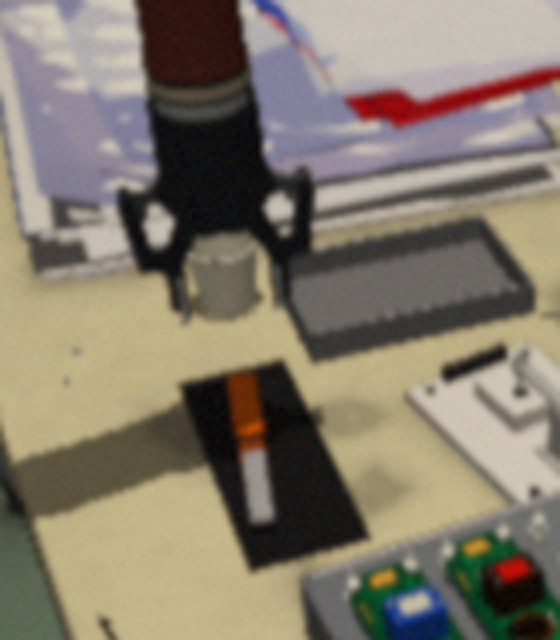

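The side view shows the open gripper straddling the handle's line. I'll go down and grip.

Request:
{"api": "arm_command", "payload": {"steps": [[60, -1.5, -1, -40, 0], [60, -1.5, -1, -80, 0], [60, -1.5, -1, -100, 0], [60, -1.5, -1, -106, 0], [60, -1.5, -1, -106, 0], [60, -1.5, -1, -106, 0], [10, -1.5, -1, -106, 0], [10, -1.5, -1, -106, 0], [10, -1.5, -1, -106, 0], [10, -1.5, -1, -106, 0], [10, -1.5, -1, -106, 0], [10, -1.5, -1, -106, 0]], "force": 40}}

```text
t: 2.62
eef_pos: [0.4141, 0.1945, 0.0078]
orientation: [3.138, -0.005, 1.357]
contact_force: [-1.1, 0.0, 6.5]
grip_width: 0.248
```

Request:
{"api": "arm_command", "payload": {"steps": [[10, 0, 0, 40, 0], [10, 0, 0, 80, 0], [10, 0, 0, 90, 0], [10, 0, 0, 90, 13.4], [10, 0, 0, 90, 13.4], [10, 0, 0, 90, 13.4], [10, 0, 0, 90, 13.4]], "force": 40}}

```text
t: 3.2
eef_pos: [0.4139, 0.1945, 0.0981]
orientation: [3.138, -0.006, 1.588]
contact_force: [0.7, -0.1, -1.0]
grip_width: 0.244
```

Run:
```python
from h import *
take('top','t2'); crop('t2',150,190,270,280,6,'t2b'); take('side','sd2'); crop('sd2',120,90,260,250,4,'sd2b'); s=get_state(); print(s['eef_pos'],np.degrees(s['orientation']),s['grip_width'],s['t'],s['q'])
for u,v in [(257,201),(207,206)]: print('jig', atz('top',u,v,.016))
im,d=load('top0')
for u,v in [(251,174),(250,172),(245,180),(238,184)]: print(im[v,u],atd('top',u,v,d[v,u]).round(3))
```

```text
[0.41389507 0.19440696 0.09770851] [179.83417962  -0.28192506  91.02561257] 0.24659675692066435 3.3 [-0.641534    0.53834283  0.22563015  2.11959416 -0.24714781  0.50310154
 -0.21206474]
jig [0.56069527 0.00539495 0.016     ]
jig [0.54035943 0.17801067 0.016     ]
[159  63  55] [0.622 0.027 0.161]
[62 49 44] [0.629 0.03  0.159]
[95 96 90] [0.629 0.048 0.039]
[165 172 170] [0.612 0.071 0.052]
```

View pics/t2b.png

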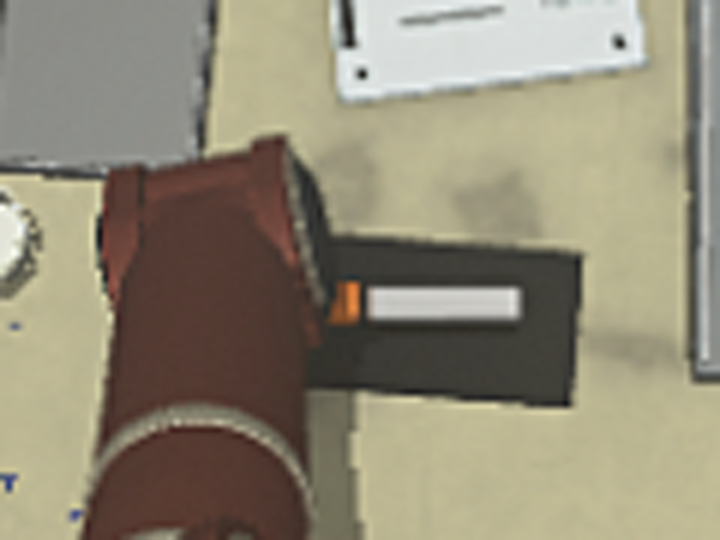

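View pics/sd2b.png

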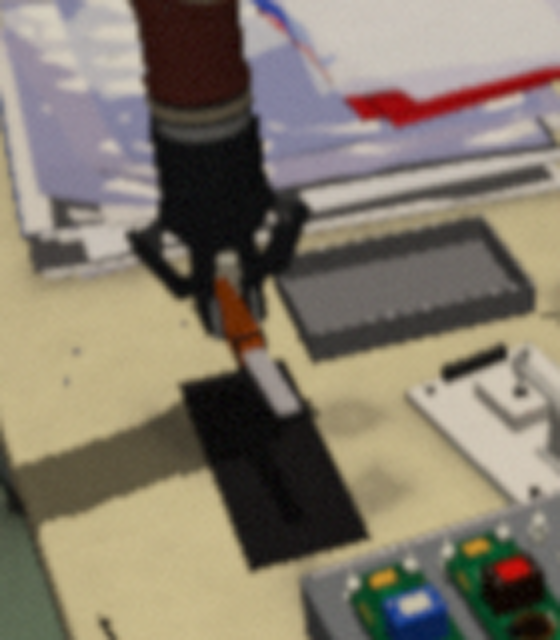

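Run:
```python
from h import *
im,d=load('top'[:0]+'t2')
for u in range(208,240,3):
    for v in (240,): 
        print(u,im[v,u],atd('top',u,v,d[v,u]).round(4))
def pc(U,V): return 150+(U+.5)/6-.5,190+(V+.5)/6-.5
for U,V in [(368,288),(368,320),(520,287),(520,320)]: print(atz('top',*pc(U,V),.108).round(4))
im,d=load('sd2')
for U,V in [(255,355),(262,372),(272,390),(282,405)]:
    u,v=int(120+U/4),int(90+V/4); print('side',u,v,im[v,u],atd('side',u,v,d[v,u]).round(4))
```

```text
208 [216 129  62] [0.4135 0.1608 0.1222]
211 [139 130 119] [0.4148 0.1522 0.1103]
214 [196 195 191] [0.4154 0.143  0.105 ]
217 [196 195 189] [0.4158 0.1335 0.1029]
220 [196 196 190] [0.4157 0.1236 0.1056]
223 [197 196 191] [0.4151 0.1134 0.1141]
226 [198 198 192] [0.4158 0.1041 0.1087]
229 [199 199 192] [0.4166 0.0948 0.101 ]
232 [200 199 193] [0.416  0.0847 0.1103]
235 [215 214 208] [0.417  0.0755 0.1002]
238 [60 59 52] [0.4256 0.0687 0.0043]
[0.4228 0.1529 0.108 ]
[0.4055 0.1524 0.108 ]
[0.4248 0.0713 0.108 ]
[0.407 0.071 0.108]
side 183 178 [149 134 127] [0.4168 0.1474 0.1073]
side 185 183 [151 145 139] [0.4143 0.1212 0.1075]
side 188 187 [155 146 139] [0.4152 0.0965 0.1096]
side 190 191 [151 143 138] [0.4143 0.0762 0.1098]
```

The bar is held level and aligned (-88.8°), with its tip at TCP + (2,-123) mm. I'll move to a staging pose beside the tongue.

Request:
{"api": "arm_command", "payload": {"steps": [[10, 39, -55, 0, 0], [10, 78, -104, 0, 0], [10, 78, -104, 0, 0], [10, 78, -104, 0, 0], [10, 78, -104, -20, 0], [10, 78, -104, -40, 0], [10, 78, -104, -40, 0], [10, 78, -104, -40, 0]], "force": 40}}

```text
t: 3.97
eef_pos: [0.4908, 0.0903, 0.0568]
orientation: [-3.141, -0.004, 1.588]
contact_force: [0.3, 0.2, -0.3]
grip_width: 0.247
```

Run:
```python
from h import *
take('top','t3'); crop('t3',210,170,310,250,7,'t3b'); take('side','sd3'); crop('sd3',150,170,310,290,5,'sd3b'); s=get_state(); print(s['eef_pos'],np.degrees(s['orientation']),s['grip_width'],s['t'],s['contact_force'])
```

```text
[0.49223359 0.0906952  0.05826095] [179.78809698  -0.28116599  91.01736275] 0.25015217633149933 4.0667 [ 0.56877522 -0.44411332 -0.49980793]
```

View pics/t3b.png

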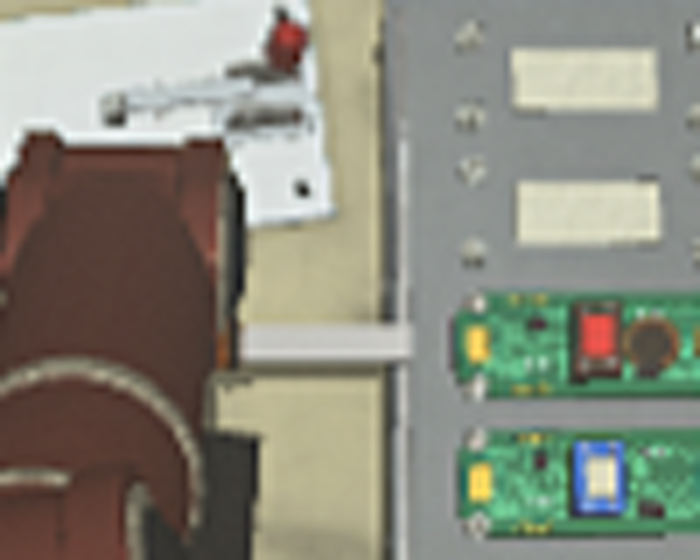

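View pics/sd3b.png

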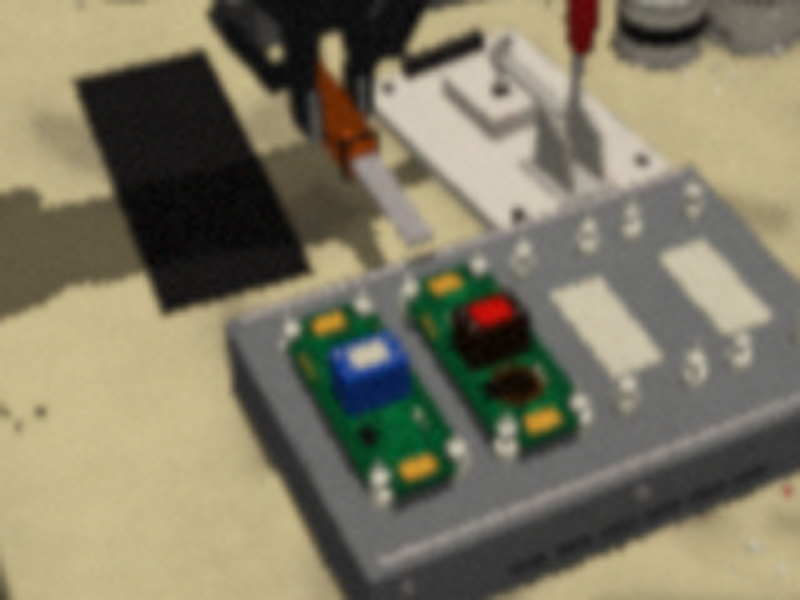

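Run:
```python
from h import *
def pc(U,V): return 210+(U+.5)/7-.5,170+(V+.5)/7-.5
for n,U,V,z in [('tip',413,324,.0675),('tip',413,358,.0675),('near',243,328,.0675),('near',243,362,.0675),('pad',478,344,.063),('padR',697,345,.063),('boardtop',480,291,.063),('boardbot',485,398,.063),('rod',405,420,.0525),('tongue edge',456,345,.063)]: print(n,atz('top',*pc(U,V),z).round(4))
im,d=load('t3')
print(np.median([atd('top',u,v,d[v,u])[2] for u in range(247,268) for v in (218,219)]))
im,d=load('sd3')
for U,V in [(375,180),(390,200),(405,220),(415,232)]:
    u,v=int(150+U/5),int(170+V/5); print('side',im[v,u],np.median([atd('side',a,b,d[b,a]) for a in (u-1,u,u+1) for b in (v-1,v,v+1)],axis=0).round(4))
```

```text
tip [ 0.5022 -0.0334  0.0675]
tip [ 0.4859 -0.0335  0.0675]
near [0.499  0.0474 0.0675]
near [0.4827 0.0471 0.0675]
pad [ 0.4936 -0.0646  0.063 ]
padR [ 0.4946 -0.1695  0.063 ]
boardtop [ 0.5192 -0.0654  0.063 ]
boardbot [ 0.4678 -0.0681  0.063 ]
rod [ 0.4579 -0.0305  0.0525]
tongue edge [ 0.493  -0.0541  0.063 ]
0.06576139048380292
side [156 148 143] [0.4923 0.021  0.0699]
side [156 149 144] [0.4935 0.0013 0.0697]
side [161 151 144] [ 0.4939 -0.0183  0.07  ]
side [157 148 144] [ 0.4951 -0.0291  0.0692]
```

Request:
{"api": "arm_command", "payload": {"steps": [[10, 0, -10, 0, 0], [10, 0, -10, -5, 0], [10, 0, -10, -9, 0], [10, 0, -10, -9, 0], [10, 0, -10, -9, 0]], "force": 40}}

```text
t: 4.48
eef_pos: [0.492, 0.0808, 0.0491]
orientation: [3.138, -0.005, 1.589]
contact_force: [0.5, -0.3, -1.0]
grip_width: 0.252
```

Request:
{"api": "arm_command", "payload": {"steps": [[10, 0, 0, -1.5, 0], [10, 0, 0, -1.5, 0], [10, 0, 0, -1.5, 0]]}}

```text
t: 4.73
eef_pos: [0.492, 0.081, 0.0476]
orientation: [3.139, -0.005, 1.589]
contact_force: [-0.3, 0.1, -1.3]
grip_width: 0.248
```

Request:
{"api": "arm_command", "payload": {"steps": [[10, 0, 0, -1, 0], [10, 0, 0, -1, 0], [10, 0, 0, -1, 0]]}}

```text
t: 4.98
eef_pos: [0.4919, 0.081, 0.0465]
orientation: [3.139, -0.005, 1.589]
contact_force: [-0.2, -0.5, -0.8]
grip_width: 0.247
```

Request:
{"api": "arm_command", "payload": {"steps": [[10, 0, 0, -1, 0], [10, 0, 0, -1, 0], [10, 0, 0, -1, 0]]}}

```text
t: 5.23
eef_pos: [0.4921, 0.081, 0.0456]
orientation: [3.138, -0.005, 1.589]
contact_force: [-0.1, 0.3, 0.2]
grip_width: 0.248
```

Request:
{"api": "arm_command", "payload": {"steps": [[10, 0, 0, -1, 0], [10, 0, 0, -1, 0], [10, 0, 0, -1, 0]]}}

```text
t: 5.48
eef_pos: [0.4922, 0.081, 0.0448]
orientation: [3.138, -0.005, 1.589]
contact_force: [-0.6, 0.3, 3.2]
grip_width: 0.247
```

Rod contact came at TCP z ≈ 45.3 mm, against 45.8 predicted. I'll back off 1.7 mm and slide the tip under the tongue.

Request:
{"api": "arm_command", "payload": {"steps": [[10, 0, 0, 1.8, 0], [10, 0, 0, 1.8, 0], [10, 0.2, -10, 1.8, 0], [10, 0.3, -16, 1.8, 0], [10, 0.5, -22, 1.8, 0], [10, 0.5, -26, 1.8, 0], [10, 0.5, -31.5, 1.8, 0], [10, 0.5, -31.5, 1.8, 0], [10, 0.5, -31.5, 1.8, 0]]}}

```text
t: 6.23
eef_pos: [0.4927, 0.049, 0.0466]
orientation: [3.138, -0.005, 1.588]
contact_force: [-0.1, 0.6, -0.9]
grip_width: 0.248
```

Run:
```python
from h import *
take('top','t4'); crop('t4',210,170,310,250,7,'t4b'); take('side','sd4'); crop('sd4',150,170,310,290,5,'sd4b'); s=get_state(); print(s['eef_pos'],np.degrees(s['orientation']),s['grip_width'],s['t'],s['contact_force'])
```

```text
[0.49267723 0.04990968 0.04661638] [179.79917462  -0.32342553  91.06486852] 0.24722453428519442 6.3333 [-0.435667    0.72546126 -0.82533731]
```

View pics/t4b.png

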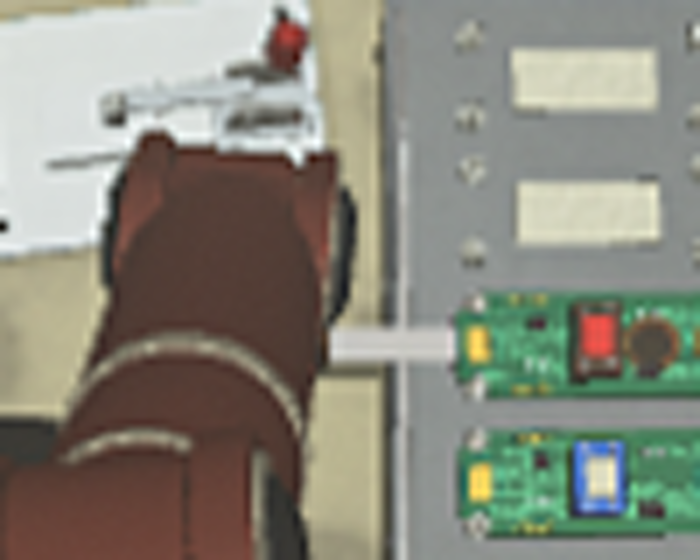

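View pics/sd4b.png

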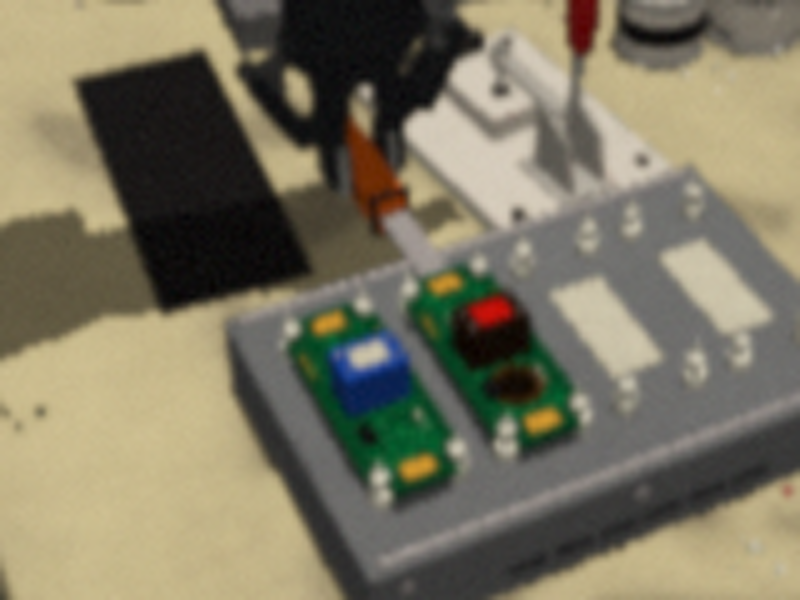

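The blade is centred under the tongue with no contact force. I'll lever now with a light grip so the handle can pivot in the pads.

Request:
{"api": "arm_command", "payload": {"steps": [[10, 0, 0, -3, 0], [10, 0, 0, -6, 0], [10, 0, -0.5, -8, 0], [10, 0, -0.5, -10, 0], [10, 0, -1, -12, 0], [10, 0, -1, -12, 0]], "force": 20}}

```text
t: 6.83
eef_pos: [0.4931, 0.0506, 0.0348]
orientation: [3.137, -0.008, 1.591]
contact_force: [-0.9, 3.7, 6.4]
grip_width: 0.25
```

Run:
```python
from h import *
take('side','sd5'); crop('sd5',150,170,310,290,5,'sd5b'); s=get_state(); print(s['eef_pos'],np.degrees(s['orientation']),s['grip_width'],s['t'],s['contact_force'])
```

```text
[0.49303155 0.05061958 0.03488247] [179.75855781  -0.43868035  91.14253128] 0.247531185604894 6.8833 [-0.75543948  4.07157745  6.8331159 ]
```

View pics/sd5b.png

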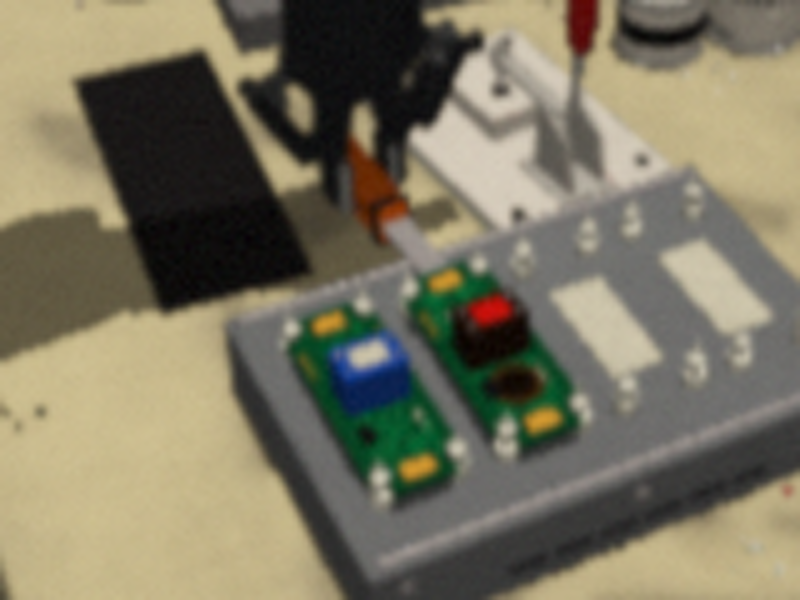

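Request:
{"api": "arm_command", "payload": {"steps": [[10, 0, 0, -3, 0], [10, 0, -0.5, -5, 0], [10, 0, -0.5, -7, 0], [10, 0, -1, -9, 0], [10, 0, -1, -9, 0]], "force": 20}}

```text
t: 7.3
eef_pos: [0.4931, 0.0504, 0.0259]
orientation: [3.137, -0.009, 1.591]
contact_force: [-0.2, 2.9, 4.1]
grip_width: 0.249
```

Run:
```python
from h import *
take('side','sd6'); crop('sd6',150,170,310,290,5,'sd6b'); s=get_state(); print(s['eef_pos'],np.degrees(s['orientation']),s['grip_width'],s['t'],s['contact_force'])
```

```text
[0.49306112 0.05038912 0.02599186] [179.75137604  -0.49088852  91.17978057] 0.24911578010786734 7.35 [-1.80647268  1.299169    3.56422832]
```

View pics/sd6b.png

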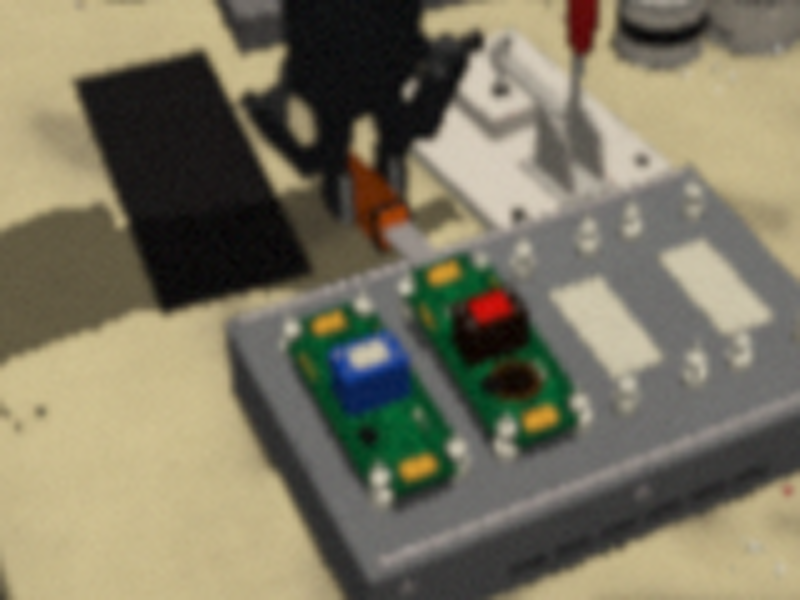

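The left end is rising; its pad moved up about 2 raw pixels. I'll go further.

Request:
{"api": "arm_command", "payload": {"steps": [[10, 0, 0, -2, 0], [10, 0, -0.5, -4, 0], [10, 0, -0.5, -6, 0], [10, 0, -0.5, -6, 0], [10, 0, -0.5, -6, 0]], "force": 20}}

```text
t: 7.77
eef_pos: [0.4931, 0.0498, 0.0201]
orientation: [3.137, -0.008, 1.591]
contact_force: [-0.6, 1.4, 4.6]
grip_width: 0.244
```

Run:
```python
from h import *
take('side','sd7'); crop('sd7',150,170,310,290,5,'sd7b'); s=get_state(); print(s['eef_pos'],np.degrees(s['orientation']),s['grip_width'],s['t'],s['contact_force'])
```

```text
[0.49308019 0.04981104 0.02003294] [179.7462683   -0.48363349  91.17689414] 0.25009442647598523 7.8167 [-0.85872602 -0.04593989  4.48689222]
```

View pics/sd7b.png

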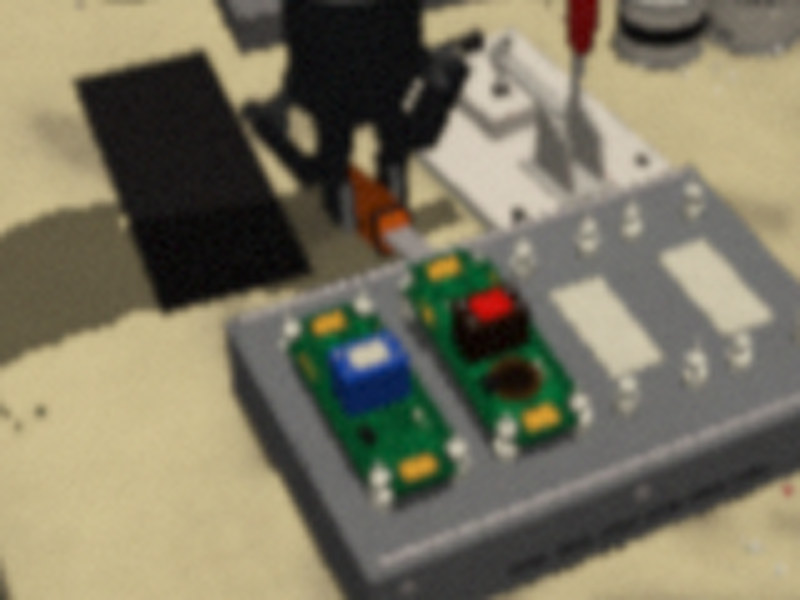

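Run:
```python
from h import *
for z in (.063,.068,.072,.076): print(z,(proj('side',[[.4954,-.0648,z]])[0]-[150,170])*5)
im,d=load('sd7'); u,v=238,223
print(np.median([atd('side',a,b,d[b,a]) for a in (u-1,u,u+1,u+2) for b in (v-1,v,v+1)],axis=0).round(4))
im,d=load('sd4'); u,v=238,226
print(np.median([atd('side',a,b,d[b,a]) for a in (u-1,u,u+1,u+2) for b in (v-1,v,v+1)],axis=0).round(4))
```

```text
0.063 [442.86668428 280.86862075]
0.068 [442.60444801 273.79406853]
0.072 [442.39353194 268.10369621]
0.076 [442.18160634 262.3857954 ]
[ 0.4951 -0.0651  0.0744]
[ 0.4941 -0.0665  0.0657]
```

Request:
{"api": "arm_command", "payload": {"steps": [[10, 0, -2, 0, 0], [10, 0, -4, -1, 0], [10, 0, -5, -2, 0], [10, 0, -5, -2, 0], [10, 0, -5, -2, 0]], "force": 20}}

```text
t: 8.23
eef_pos: [0.4933, 0.0472, 0.0181]
orientation: [3.137, -0.011, 1.594]
contact_force: [-0.4, 4.9, 4.2]
grip_width: 0.252
```

Run:
```python
from h import *
take('side','sd8'); crop('sd8',150,170,310,290,5,'sd8b'); s=get_state(); print(s['eef_pos'],np.degrees(s['orientation']),s['grip_width'],s['t'],s['contact_force'])
im,d=load('sd8'); u,v=238,223
print(np.median([atd('side',a,b,d[b,a]) for a in (u-1,u,u+1,u+2) for b in (v-1,v,v+1)],axis=0).round(4))
```

```text
[0.4933197  0.04724935 0.01812515] [179.71926129  -0.64311253  91.32957696] 0.2524902685835654 8.2833 [-0.66868997  5.30563668  4.71170857]
[ 0.4947 -0.0671  0.0765]
```

View pics/sd8b.png

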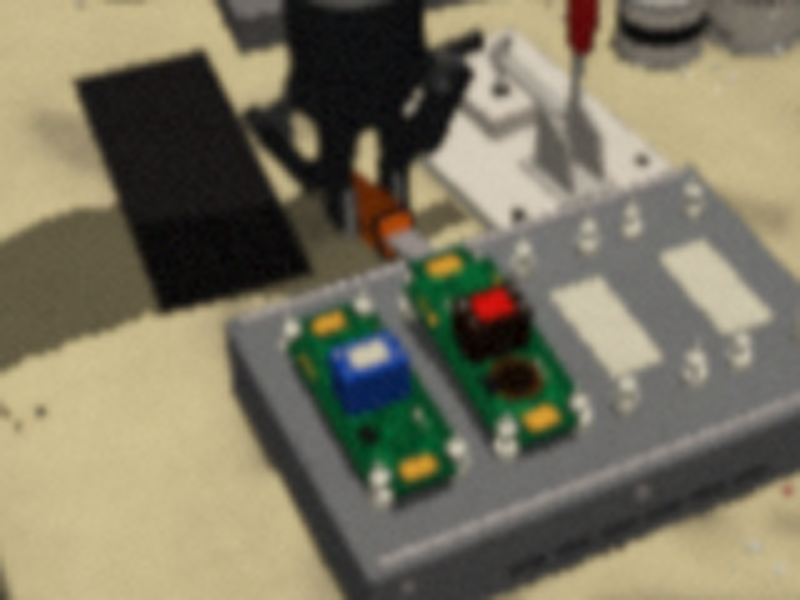

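The end sits about 12 mm up, so the heads have gone under it. I'll withdraw the bar straight out (+y) and lift.

Request:
{"api": "arm_command", "payload": {"steps": [[10, 0, 4, 0.5, 0], [10, 0, 14, 0.5, 0], [10, 0, 30, 0.5, 0], [10, 0, 50, 1, 0], [10, 0, 70, 20, 0], [10, 0, 80, 50, 0], [10, 0, 90, 80, 0], [10, 0, 90, 80, 0], [10, 0, 90, 80, 0]], "force": 40}}

```text
t: 9.03
eef_pos: [0.494, 0.1386, 0.099]
orientation: [3.134, -0.012, 1.596]
contact_force: [-0.9, -0.3, -1.5]
grip_width: 0.247
```

Run:
```python
from h import *
take('side','sd9'); crop('sd9',130,130,310,290,4.5,'sd9b'); take('top','t9'); crop('t9',170,170,310,260,5.5,'t9b'); s=get_state(); print(s['eef_pos'],np.degrees(s['orientation']),s['grip_width'],s['t'],s['contact_force'])
```

```text
[0.49222566 0.13675702 0.0971282 ] [179.85123452  -0.58099082  91.31261277] 0.25028836544406974 9.1333 [ 0.19927039  0.7282776  -0.74916523]
```

View pics/sd9b.png

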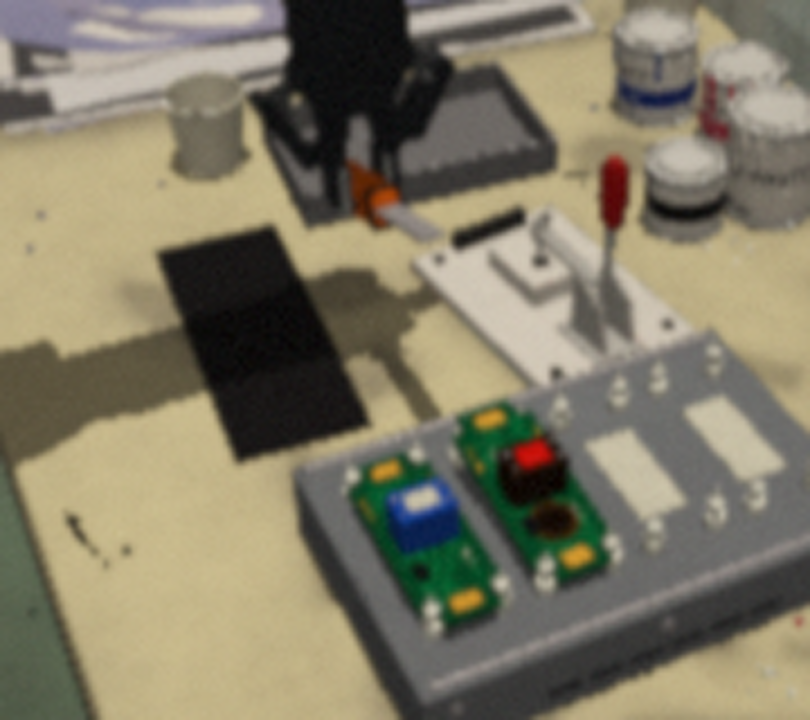

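View pics/t9b.png

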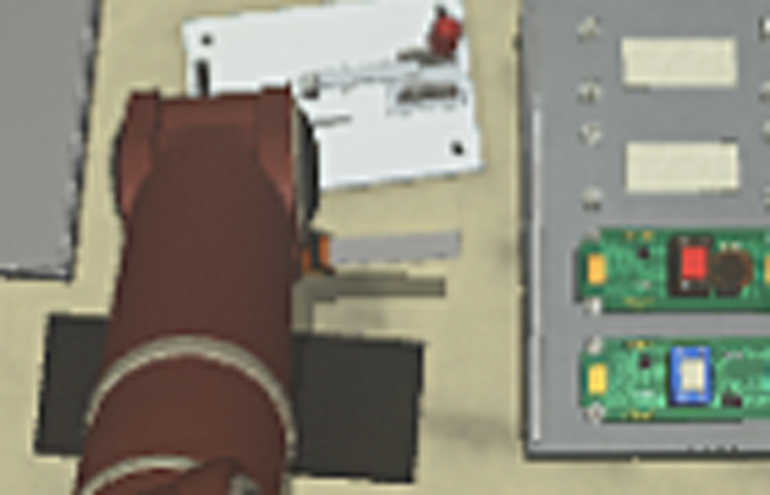

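The board's left end stays up by itself. Next I'll return the bar to its mat.

Request:
{"api": "arm_command", "payload": {"steps": [[10, -39, 25, 0, -2], [10, -78, 50, 0, -4], [10, -78, 50, 0, -4], [10, -78, 50, -30, -4], [10, -78, 50, -55, -4], [10, -78, 50, -55, -4], [10, -78, 50, -55, -4]], "force": 20}}

```text
t: 9.72
eef_pos: [0.4128, 0.1853, 0.0406]
orientation: [-3.139, -0.007, 1.523]
contact_force: [0.1, -0.1, -1.2]
grip_width: 0.247
```

Request:
{"api": "arm_command", "payload": {"steps": [[10, 0, 0, -5, 0], [10, 0, 0, -10, 0], [10, 0, 0, -15, 0], [10, 0, 0, -20, 0], [10, 0, 0, -25, 0], [10, 0, 0, -30, 0], [10, 0, 0, -33, 0], [10, 0, 0, -33, 0], [10, 0, 0, -33, 0]], "force": 20}}

```text
t: 10.47
eef_pos: [0.4135, 0.183, 0.0083]
orientation: [-3.141, -0.006, 1.519]
contact_force: [-0.1, -3.6, 5.1]
grip_width: 0.253
```

Now release, open wide and rise.

Request:
{"api": "arm_command", "payload": {"steps": [[60, 0, 0, 0, 0], [60, 0, 0, 0, 0], [60, 0, 0, 0, 0], [60, 0, 0, 0, 0], [60, 0, 0, 40, 0], [60, 0, 0, 80, 0], [80, 0, 0, 120, 0], [80, 0, 0, 160, 0], [80, 0, 0, 180, 0]], "force": 40}}

```text
t: 11.22
eef_pos: [0.4151, 0.1838, 0.1924]
orientation: [3.137, -0.009, 1.52]
contact_force: [1.0, 1.0, -0.1]
grip_width: 0.937
```

Run:
```python
from h import *
take('side','sd10'); crop('sd10',0,0,512,384,1.5,'sd10b'); take('top','t10'); crop('t10',0,0,512,384,1.5,'t10b'); s=get_state(); print(s['eef_pos'],np.degrees(s['orientation']),s['grip_width'],s['t'],s['contact_force'])
```

```text
[0.41575422 0.18435345 0.19182455] [179.60421603  -0.60144474  87.11097689] 0.9360264838757337 11.3167 [ 0.49252838 -0.88675716 -0.41653112]
```

View pics/sd10b.png

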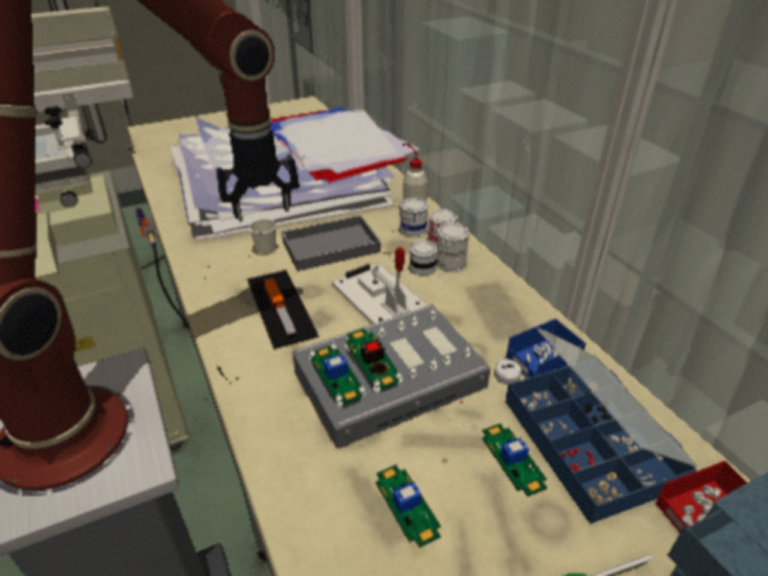

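View pics/t10b.png

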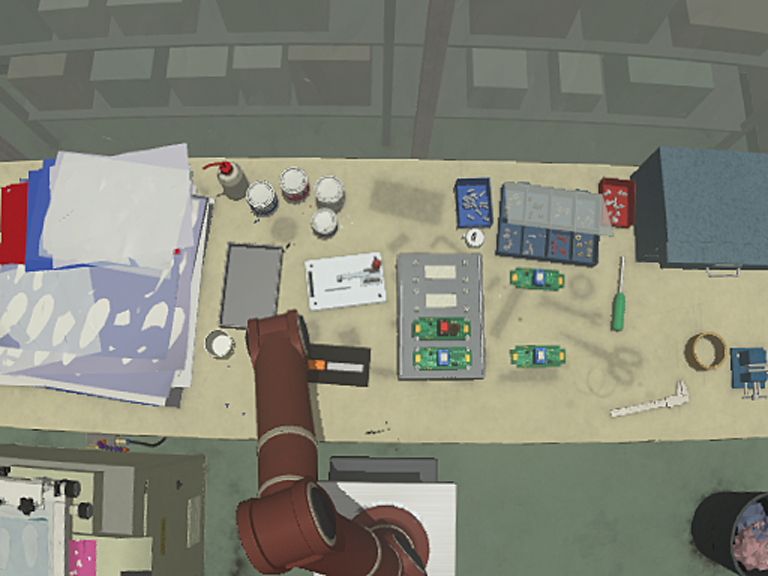

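Run:
```python
from h import *
crop('t10',262,200,322,262,10,'t10c')
```

```text
(no output)
```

View pics/t10c.png

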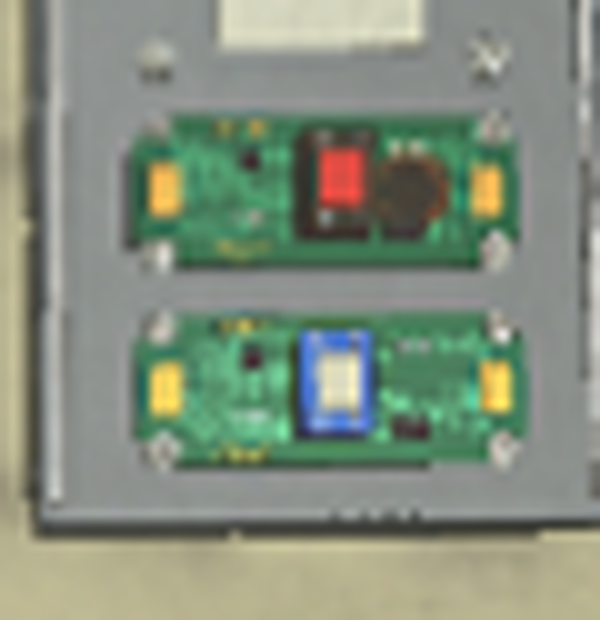

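Run:
```python
from h import *
def pc(U,V): return 262+(U+.5)/10-.5,200+(V+.5)/10-.5
for n,U,V,z in [('burnt top',339,180,.095),('good top',338,382,.089),('padL',165,188,.075),('padR',488,190,.064),('gpadL',167,388,.063),('gpadR',496,388,.063)]: print(n,atz('top',*pc(U,V),z).round(4))
im,d=load('t10')
for U,V in [(340,180),(165,188),(488,190),(338,382)]:
    u,v=[int(round(a)) for a in pc(U,V)]
    print(np.median([atd('top',a,b,d[b,a]) for a in (u-1,u,u+1) for b in (v-2,v-1,v,v+1,v+2)],axis=0).round(4))
```

```text
burnt top [ 0.4939 -0.1205  0.095 ]
good top [ 0.4282 -0.1208  0.089 ]
padL [ 0.4932 -0.0646  0.075 ]
padR [ 0.4955 -0.1734  0.064 ]
gpadL [ 0.428  -0.0664  0.063 ]
gpadR [ 0.4293 -0.1759  0.063 ]
[ 0.4926 -0.1223  0.0952]
[ 0.4942 -0.0644  0.0753]
[ 0.4941 -0.1722  0.0653]
[ 0.4275 -0.1198  0.0877]
```

Request:
{"api": "arm_command", "payload": {"steps": [[85, 10, -40, 10, -7], [85, 20, -80, 10, -14], [85, 79, -305, 10, -86], [85, 79, -305, 10, -86], [85, 79, -305, 10, -86], [85, 79, -305, 10, -86], [85, 79, -305, 10, -86], [85, 79, -305, 10, -86], [85, 79, -305, 10, -86], [85, 79, -305, 10, -86], [85, 79, -305, 10, -86], [85, 79, -305, 10, -86], [85, 79, -305, 10, -86], [85, 79, -305, -25, -86], [85, 79, -305, -60, -86], [85, 79, -305, -60, -86], [85, 79, -305, -60, -86]], "force": 70}}

```text
t: 12.73
eef_pos: [0.4932, -0.1201, 0.1303]
orientation: [3.136, -0.005, 0.021]
contact_force: [-0.1, -0.1, 0.9]
grip_width: 0.993
```

Run:
```python
from h import *
take('side','sd11'); crop('sd11',150,120,330,290,4,'sd11b');  s=get_state(); print(s['eef_pos'],np.degrees(s['orientation']),s['grip_width'],s['t'],s['contact_force'],s['q'])
```

```text
[ 0.49461721 -0.12095769  0.13190505] [179.59071546  -0.54087898   1.16691248] 0.9944477331537619 12.7833 [-0.74255251 -0.18903893  0.31576932] [-0.26212225  0.62091218  0.70550447  1.96641147 -0.57946728  0.75222161
 -0.76558264]
```

View pics/sd11b.png

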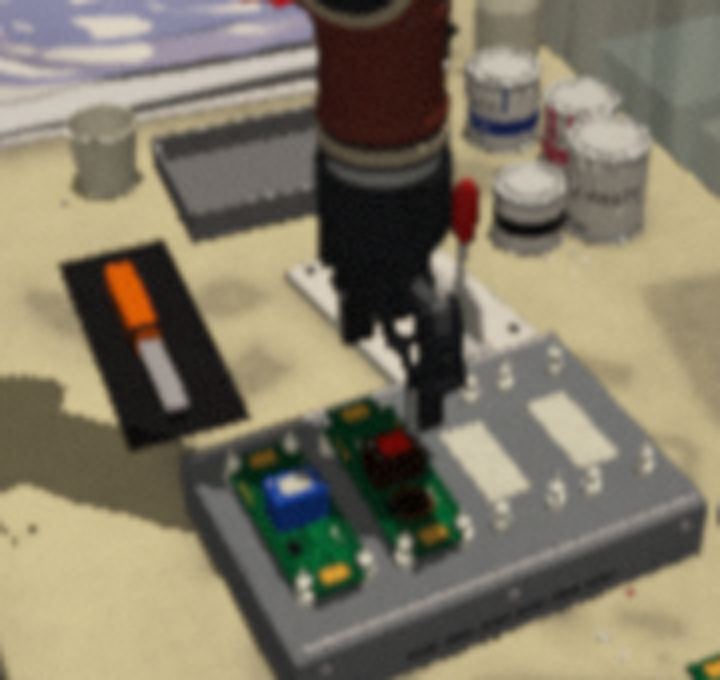

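Run:
```python
from h import *
print((proj('side',[[.494,-.1205,.131],[.494,-.1205-.0425,.143],[.494,-.1205+.0425,.143]])-[150,120])*4)
```

```text
[[386.78083975 398.08274153]
 [417.52829864 426.23921372]
 [357.3966394  342.54591381]]
```

The finger positions match their projection. I'll descend and grip the burnt block.

Request:
{"api": "arm_command", "payload": {"steps": [[85, 0, 0, -30, 0], [85, 0, 0, -50, 0], [85, 0, 0, -55, 0], [85, 0, 0, -55, 0], [10, 0, 0, -55, 0], [10, 0, 0, -55, 0], [10, 0, 0, -55, 0], [10, 0, 0, -55, 0], [10, 0, 0, -55, 0], [10, 0, 0, -55, 0], [10, 0, 0, -55, 0]], "force": 70}}

```text
t: 13.7
eef_pos: [0.4952, -0.1209, 0.0776]
orientation: [3.135, -0.011, 0.02]
contact_force: [0.0, -0.0, 4.3]
grip_width: 0.271
```

Request:
{"api": "arm_command", "payload": {"steps": [[10, 0, 0, 4, 0], [10, 0, 0, 8, 0], [10, 0, 0, 14, 0], [10, 0, 0, 20, 0], [10, 0, 0, 40, 0], [10, 0, 0, 70, 0], [10, 0, 0, 100, 0], [10, 0, 0, 100, 0]]}}

```text
t: 14.37
eef_pos: [0.4983, -0.1232, 0.1831]
orientation: [3.131, -0.022, 0.02]
contact_force: [0.2, -0.2, -0.7]
grip_width: 0.263
```

Run:
```python
from h import *
take('side','sd12'); crop('sd12',150,80,330,290,3.5,'sd12b');  s=get_state(); print(s['eef_pos'],np.degrees(s['orientation']),s['grip_width'],s['t'],s['contact_force'],s['q'])
```

```text
[ 0.49707693 -0.12217625  0.18079462] [179.4873479   -1.03167816   1.15482411] 0.2665638790122292 14.4167 [-0.15080152 -0.30275227 -0.90744766] [-0.30992701  0.55749917  0.77314162  1.91496728 -0.51071289  0.85336684
 -0.82407049]
```

View pics/sd12b.png

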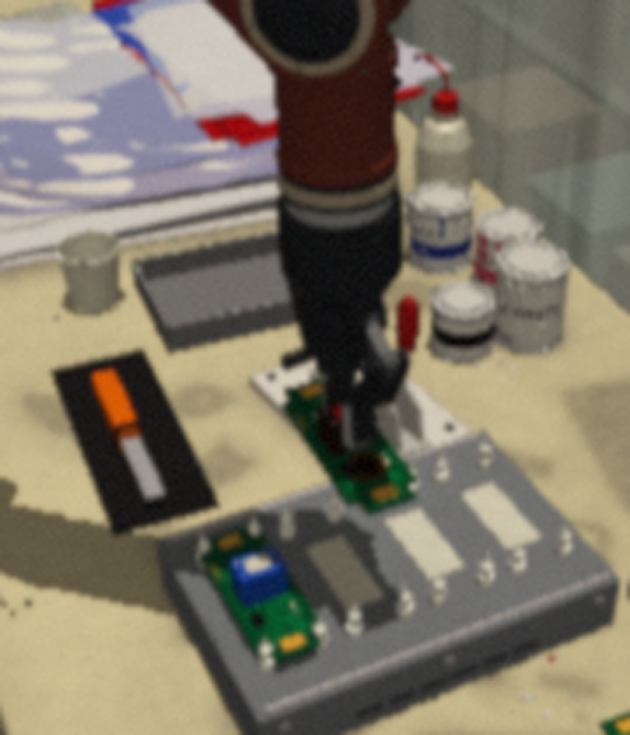

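The burnt board is out and in hand. I'll carry it high over the jig to the tray.

Request:
{"api": "arm_command", "payload": {"steps": [[10, 0, 0, 35, 0], [10, 0, 0, 70, 0], [10, 0, 20, 75, 0], [10, 10, 50, 75, 7], [10, 92, 440, 75, 86], [10, 92, 440, 75, 86], [10, 92, 440, 75, 86], [10, 92, 440, 75, 86], [10, 92, 440, 75, 86], [10, 92, 440, 75, 86], [10, 92, 440, 75, 86], [10, 92, 440, 75, 86], [10, 92, 440, 75, 86], [10, 92, 440, 75, 86], [10, 92, 440, 75, 86], [10, 92, 440, 75, 86], [10, 92, 440, 75, 86], [10, 92, 440, 75, 86]]}}

```text
t: 15.92
eef_pos: [0.5891, 0.3156, 0.2552]
orientation: [3.134, -0.016, 1.516]
contact_force: [0.2, -0.3, -0.4]
grip_width: 0.269
```

Request:
{"api": "arm_command", "payload": {"steps": [[10, 0, 0, -40, 0], [10, 0, 0, -80, 0], [10, 0, 0, -120, 0], [10, 0, 0, -160, 0], [10, 0, 0, -180, 0], [10, 0, 0, -180, 0], [10, 0, 0, -180, 0]]}}

```text
t: 16.5
eef_pos: [0.589, 0.3142, 0.0747]
orientation: [3.135, -0.014, 1.513]
contact_force: [0.3, -0.1, -0.9]
grip_width: 0.268
```

Run:
```python
from h import *
take('side','sd13'); crop('sd13',120,80,300,250,4,'sd13b'); take('top','t13'); crop('t13',120,130,240,240,6,'t13b'); s=get_state(); print(s['eef_pos'],np.degrees(s['orientation']),s['grip_width'],s['t'],s['contact_force'],s['q'])
```

```text
[0.59125493 0.31552191 0.07788902] [179.2779593   -1.01928323  86.74521254] 0.2669947495382473 16.6 [ 0.09473816  0.18422898 -0.22507821] [-0.69713787  0.8189575   0.32183449  1.53924437 -0.33476471  0.81779026
 -0.3014306 ]
```

View pics/sd13b.png

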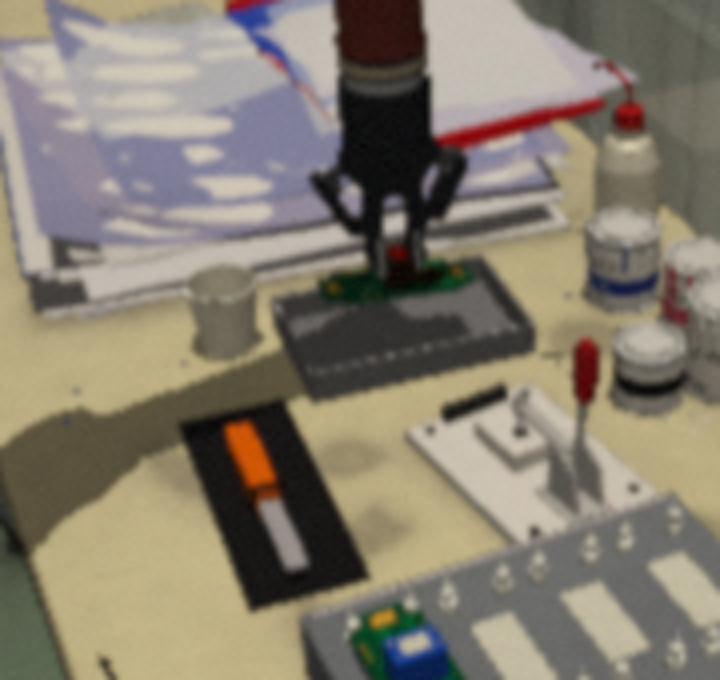

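View pics/t13b.png

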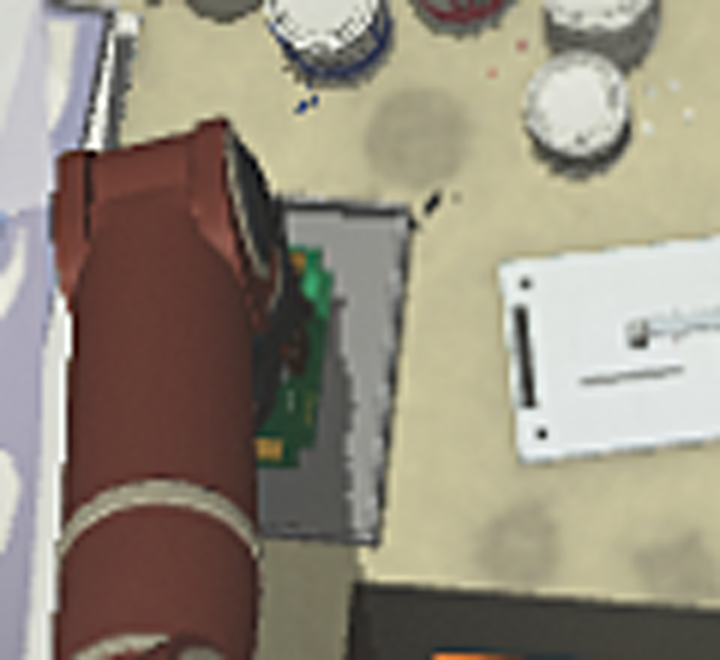

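It's over the tray centre, so I'll lower it.

Request:
{"api": "arm_command", "payload": {"steps": [[10, 0, 2, -30, 0], [10, 0, 2, -50, 0], [10, 0, 2, -56, 0], [10, 0, 2, -58, 0], [10, 0, 2, -60, 0], [10, 0, 2, -60, 0]]}}

```text
t: 17.1
eef_pos: [0.5929, 0.3179, 0.0199]
orientation: [3.125, -0.019, 1.514]
contact_force: [0.3, -0.0, -0.5]
grip_width: 0.263
```

Request:
{"api": "arm_command", "payload": {"steps": [[10, 0, 0, -1.5, 0], [10, 0, 0, -1.5, 0], [80, 0, 0, -1.5, 0], [80, 0, 0, -1.5, 0], [80, 0, 0, -1.5, 0], [80, 0, 0, -1.5, 0], [80, 0, 0, 5, 0], [80, 0, 0, 45, 0], [80, 0, 0, 85, 0], [80, 0, 0, 125, 0], [80, 0, 0, 165, 0], [80, 0, 0, 205, 0], [80, 0, 0, 230, 0]]}}

```text
t: 18.18
eef_pos: [0.5944, 0.3182, 0.2559]
orientation: [3.119, -0.023, 1.514]
contact_force: [1.1, 0.3, 0.8]
grip_width: 0.935
```

Run:
```python
from h import *
take('side','sd14'); crop('sd14',120,80,300,250,4,'sd14b'); s=get_state(); print(s['eef_pos'],np.degrees(s['orientation']),s['grip_width'],s['t'],s['contact_force'],s['q'])
```

```text
[0.59665899 0.3189525  0.26058664] [178.25327141  -1.57481596  86.7568732 ] 0.9356599646148347 18.2333 [ 0.57034286 -0.58854406  4.40823263] [-0.730399    0.64043174  0.39251332  1.34254305 -0.26270539  1.16802558
 -0.37141999]
```

View pics/sd14b.png

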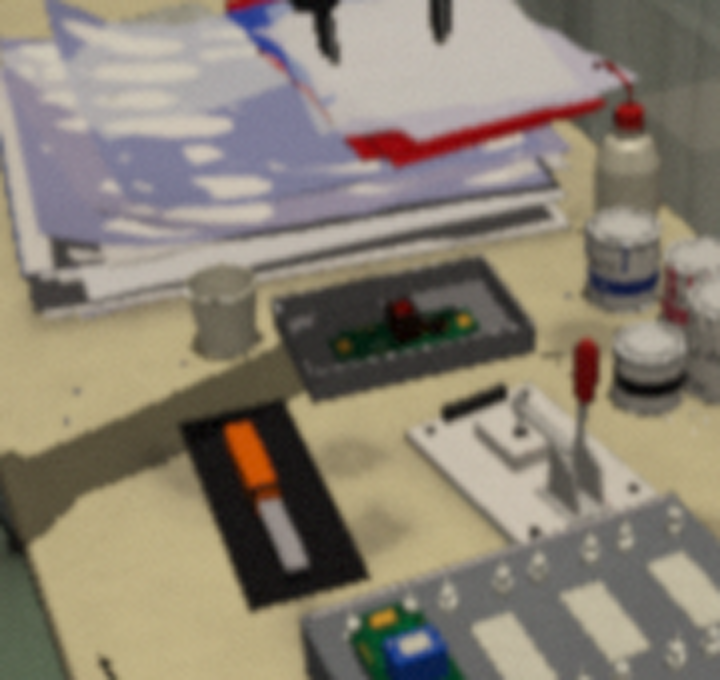

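The burnt board lies flat in the tray. Next I'll look at the new boards again from the top.

Run:
```python
from h import *
take('top','t15'); crop('t15',330,170,385,255,7,'t15b'); crop('t15',255,160,330,260,6,'t15c'); s=get_state(); print(s['eef_pos'],np.degrees(s['orientation']))
```

```text
[0.59602539 0.31862687 0.25735412] [178.39492258  -1.48938844  86.74418437]
```

View pics/t15b.png

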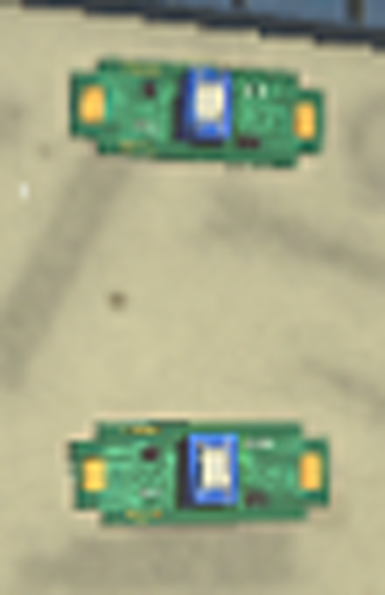

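View pics/t15c.png

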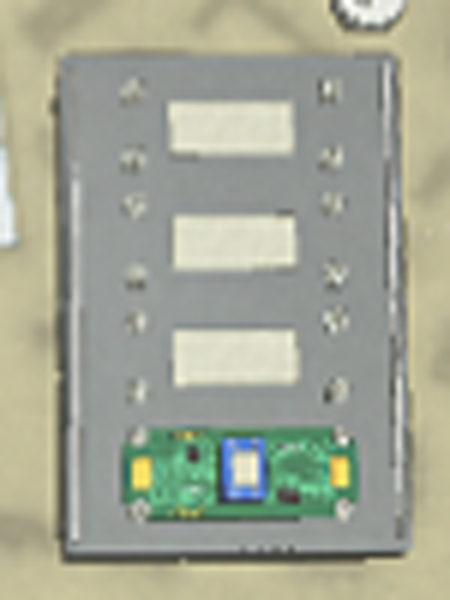

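Request:
{"api": "arm_command", "payload": {"steps": [[85, -156, -669, -30, -85.3], [85, -156, -669, -30, -85.3], [85, -156, -669, -30, -85.3], [85, -156, -669, -30, -85.3], [85, -156, -669, -30, -85.3], [85, -156, -669, -30, -85.3], [85, -156, -669, -30, -85.3], [85, -156, -669, -30, -85.3], [85, -156, -669, -30, -85.3], [85, -156, -669, -30, -85.3], [85, -156, -669, -30, -85.3], [85, -156, -669, -30, -85.3], [85, -156, -669, -30, -85.3], [85, -156, -669, -30, -85.3], [85, -156, -669, -30, -85.3], [85, -156, -669, -30, -85.3], [85, -156, -669, -30, -85.3], [85, -156, -669, -30, -85.3], [85, -156, -669, -30, -85.3], [85, -156, -669, -30, -85.3]]}}

```text
t: 19.95
eef_pos: [0.4404, -0.3488, 0.2267]
orientation: [3.116, -0.025, 0.026]
contact_force: [0.3, 0.4, -0.5]
grip_width: 1.001
```

Run:
```python
from h import *
s=get_state(); print(s['eef_pos'],np.degrees(s['orientation']),s['t'],s['q'])
```

```text
[ 0.44035648 -0.34880719  0.22665101] [178.53194667  -1.45781801   1.51249817] 19.95 [ 0.13993841  0.56456303  0.78135291  1.73724744 -0.46857306  0.99605404
 -0.45347927]
```

Request:
{"api": "arm_command", "payload": {"steps": [[85, 0, -1, -40, 0], [85, 0, -1, -80, 0], [85, 0, -1, -120, 0], [85, 0, -1, -160, 0], [85, 0, -1, -195, 0], [85, 0, -1, -210, 0], [85, 0, -1, -213, 0], [85, 0, -1, -213, 0], [10, 0, -1, -213, 0], [10, 0, -1, -213, 0], [10, 0, -1, -213, 0], [10, 0, -1, -213, 0], [10, 0, -1, -213, 0], [10, 0, -1, -213, 0], [10, 0, -1, -213, 0]], "force": 60}}

```text
t: 21.2
eef_pos: [0.4409, -0.3502, 0.0148]
orientation: [3.115, -0.027, 0.026]
contact_force: [0.2, -0.5, 6.0]
grip_width: 0.265
```

Request:
{"api": "arm_command", "payload": {"steps": [[10, 0, 0, 30, 0], [10, 0, 0, 60, 0], [10, 0, 0, 100, 0], [10, 0, 0, 130, 0], [10, 0, 0, 130, 0], [10, 0, 0, 130, 0], [10, 0, 0, 130, 0]]}}

```text
t: 21.78
eef_pos: [0.4405, -0.3491, 0.1439]
orientation: [3.117, -0.026, 0.027]
contact_force: [-0.0, 0.3, -0.2]
grip_width: 0.26
```

Run:
```python
from h import *
take('side','sd16'); crop('sd16',200,200,360,360,4,'sd16b'); take('top','t16'); crop('t16',330,170,385,255,7,'t16b'); s=get_state(); print(s['eef_pos'],np.degrees(s['orientation']),s['grip_width'],s['t'],s['contact_force'],s['q'])
```

```text
[ 0.44012839 -0.34893307  0.14301289] [178.66451182  -1.40424793   1.50557637] 0.26664095837717133 21.8833 [-0.12268022 -0.32320382 -0.21625303] [ 0.19498443  0.66172236  0.70211246  1.83221476 -0.57389762  0.82325997
 -0.36188629]
```

View pics/sd16b.png

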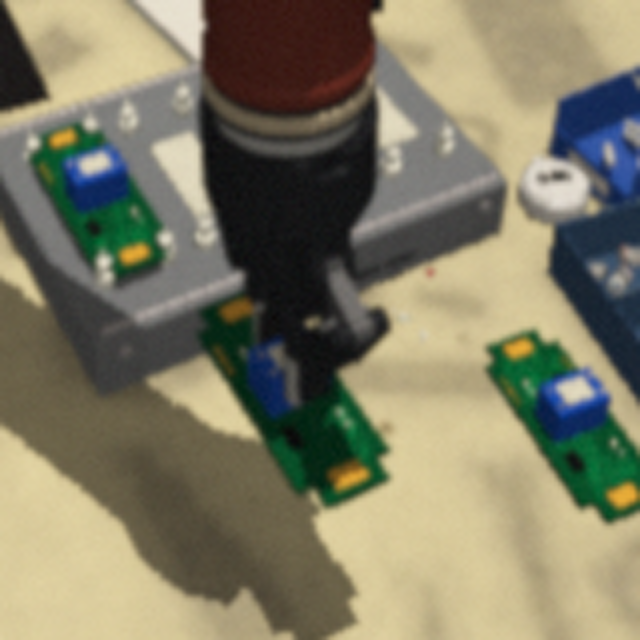

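View pics/t16b.png

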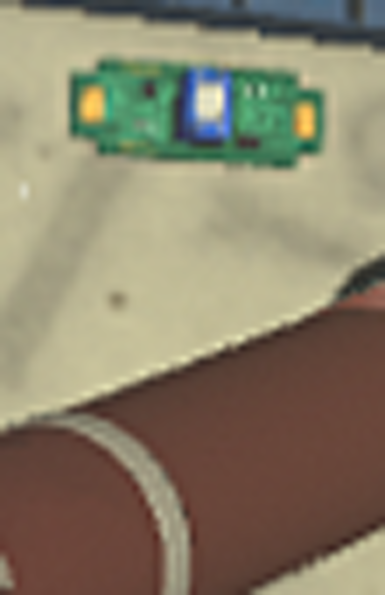

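Run:
```python
from h import *
def pc(U,V): return 200+(U+.5)/4-.5,200+(V+.5)/4-.5
a=atz('side',*pc(236,311),.1325);b=atz('side',*pc(349,477),.1325);print(a,b,(a+b)/2,np.linalg.norm(a-b))
# same for reference: seated good board pads in this image
a=atz('side',*pc(64,138),.063);b=atz('side',*pc(133,254),.063);print(a,b,(a+b)/2,np.linalg.norm(a-b))
im,d=load('sd16')
for U,V in [(236,311),(349,477),(64,138),(133,254)]:
    u,v=[int(round(x)) for x in pc(U,V)]
    print(np.median([atd('side',a,b,d[b,a]) for a in (u-1,u,u+1) for b in (v-1,v,v+1)],axis=0).round(4))
```

```text
[ 0.43968832 -0.29445224  0.1325    ] [ 0.44284613 -0.40532314  0.1325    ] [ 0.44126723 -0.34988769  0.1325    ] 0.1109158588287324
[ 0.43025227 -0.06641598  0.063     ] [ 0.43062162 -0.17665709  0.063     ] [ 0.43043695 -0.12153654  0.063     ] 0.11024173119209209
[ 0.4402 -0.2951  0.1343]
[ 0.4424 -0.4066  0.1343]
[ 0.4297 -0.0699  0.0653]
[ 0.4308 -0.1788  0.0662]
```

Request:
{"api": "arm_command", "payload": {"steps": [[10, 55, 229, 0, -0.2], [10, 55, 229, 0, -0.2], [10, 55, 229, 0, -0.2], [10, 55, 229, 0, -0.2], [10, 55, 229, 0, -0.2], [10, 55, 229, 0, -0.2], [10, 55, 229, 0, -0.2], [10, 55, 229, 0, -0.2], [10, 55, 229, -20, -0.2], [10, 55, 229, -33, -0.2], [10, 55, 229, -33, -0.2], [10, 55, 229, -33, -0.2], [10, 55, 229, -33, -0.2]]}}

```text
t: 22.97
eef_pos: [0.495, -0.1215, 0.1104]
orientation: [3.117, -0.025, 0.021]
contact_force: [0.4, -0.3, -1.1]
grip_width: 0.267
```

Run:
```python
from h import *
take('side','sd17'); crop('sd17',170,170,330,290,5,'sd17b'); s=get_state(); print(s['eef_pos'],np.degrees(s['orientation']),s['grip_width'],s['t'],s['contact_force'])
```

```text
[ 0.49531062 -0.12127527  0.11064357] [178.60646159  -1.46468953   1.20264068] 0.2613706246781243 23.0167 [ 1.10404402 -1.02646873 -1.15603251]
```

View pics/sd17b.png

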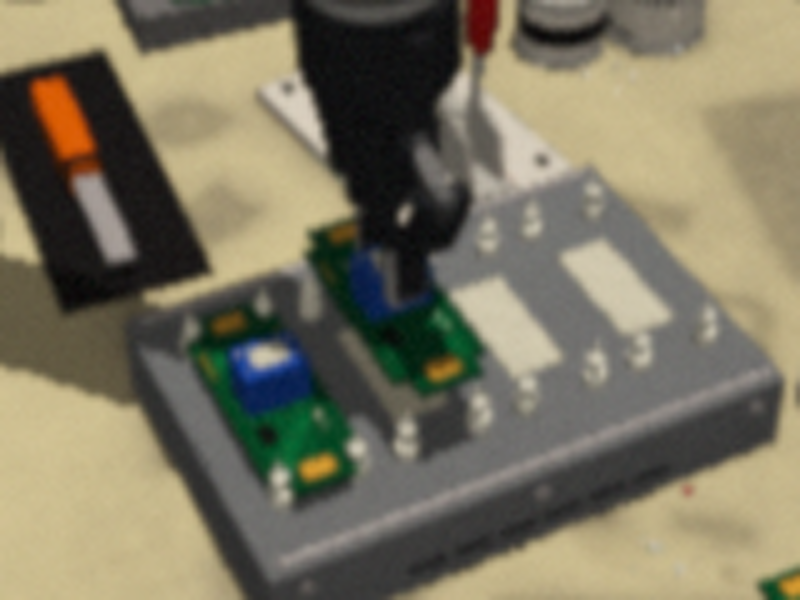

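Run:
```python
from h import *
def pc(U,V): return 170+(U+.5)/5-.5,170+(V+.5)/5-.5
for A,B,z in [((345,232),(443,369),.0997),((229,322),(319,466),.063)]:
    a=atz('side',*pc(*A),z);b=atz('side',*pc(*B),z);print(a,b,(a+b)/2,np.linalg.norm(a-b))
```

```text
[ 0.49570505 -0.06675064  0.0997    ] [ 0.49699698 -0.17720696  0.0997    ] [ 0.49635101 -0.1219788   0.0997    ] 0.1104638791846241
[ 0.42990334 -0.06573023  0.063     ] [ 0.43214405 -0.17626406  0.063     ] [ 0.4310237  -0.12099714  0.063     ] 0.11055653567623838
```

Request:
{"api": "arm_command", "payload": {"steps": [[10, 0.3, 2, -10, 0], [10, 0.3, 2, -15, 0], [10, 0.3, 2, -18, 0], [10, 0.3, 2, -18, 0], [10, 0.3, 2, -18, 0], [10, 0.3, 2, -18, 0]]}}

```text
t: 23.52
eef_pos: [0.4957, -0.1194, 0.0927]
orientation: [3.117, -0.026, 0.021]
contact_force: [0.2, 0.1, -0.2]
grip_width: 0.262
```

Run:
```python
from h import *
take('side','sd18'); crop('sd18',170,170,330,290,5,'sd18b'); s=get_state(); print(s['eef_pos'],np.degrees(s['orientation']),s['grip_width'],s['t'],s['contact_force'])
```

```text
[ 0.49576592 -0.11939383  0.09280038] [178.59429481  -1.48696134   1.20022862] 0.2609545397545244 23.5667 [-0.17845769 -0.09137244 -0.86639303]
```

View pics/sd18b.png

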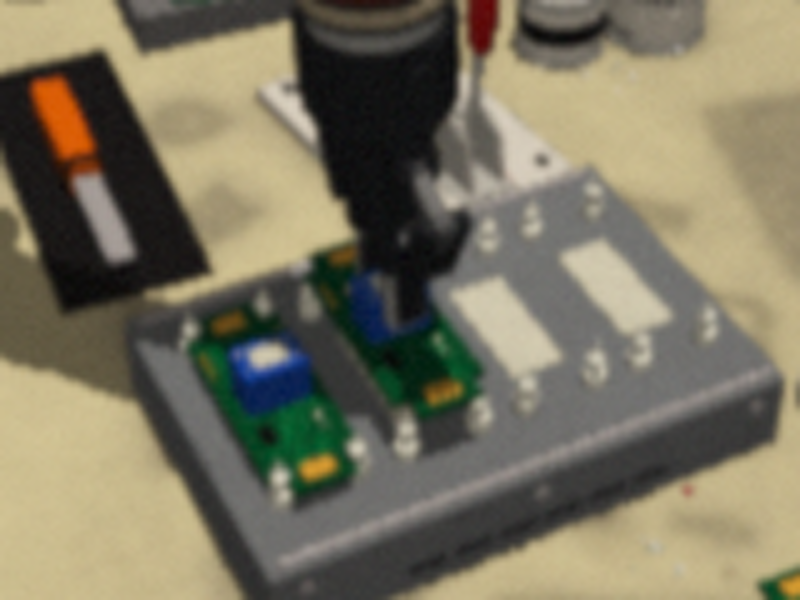

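Request:
{"api": "arm_command", "payload": {"steps": [[10, 0, 0, -2, 0], [10, 0, 0, -4, 0], [10, 0, 0, -6, 0], [10, 0, 0, -6, 0], [10, 0, 0, -6, 0]]}}

```text
t: 23.98
eef_pos: [0.4955, -0.1193, 0.0867]
orientation: [3.117, -0.025, 0.021]
contact_force: [-1.0, -0.7, -0.7]
grip_width: 0.264
```

Run:
```python
from h import *
def pc(U,V): return 170+(U+.5)/5-.5,170+(V+.5)/5-.5
for A,B,z in [((345,257),(444,391),.082),((229,322),(319,466),.063)]:
    a=atz('side',*pc(*A),z);b=atz('side',*pc(*B),z);print(a,b,(a+b)/2,np.linalg.norm(a-b))
take('side','sd19'); crop('sd19',170,170,330,290,5,'sd19b'); s=get_state(); print(s['eef_pos'],np.degrees(s['orientation']),s['grip_width'],s['t'],s['contact_force'])
```

```text
[ 0.49553506 -0.06594372  0.082     ] [ 0.49878025 -0.17482749  0.082     ] [ 0.49715765 -0.1203856   0.082     ] 0.10893212630314564
[ 0.42990334 -0.06573023  0.063     ] [ 0.43214405 -0.17626406  0.063     ] [ 0.4310237  -0.12099714  0.063     ] 0.11055653567623838
[ 0.49552741 -0.1193096   0.08670526] [178.60824839  -1.45435734   1.20475775] 0.2663960693720814 24.0333 [ 0.3642058   0.74345066 -1.07121042]
```

View pics/sd19b.png

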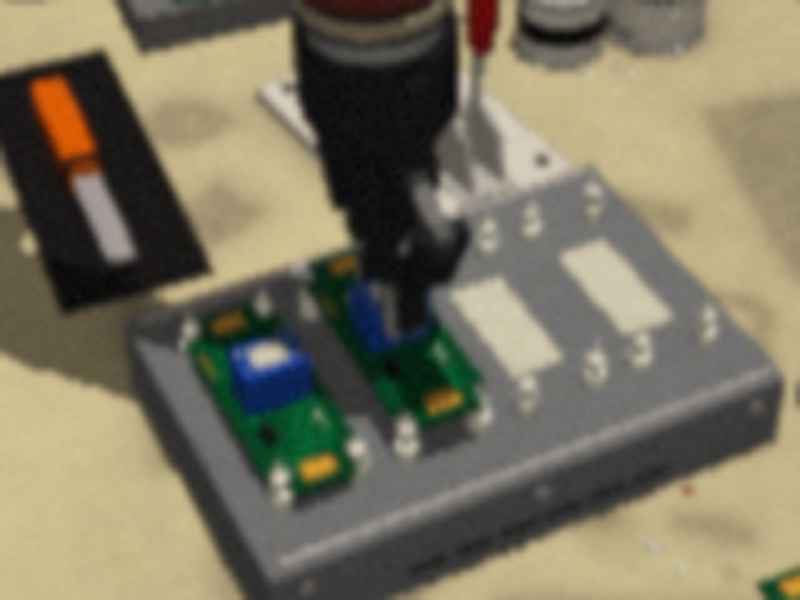

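Request:
{"api": "arm_command", "payload": {"steps": [[10, 0, 0, -1, 0], [10, 0, 0, -2, 0], [10, 0, 0, -2, 0], [10, 0, 0, -2, 0]]}}

```text
t: 24.37
eef_pos: [0.4956, -0.1194, 0.0857]
orientation: [3.118, -0.026, 0.021]
contact_force: [-2.6, 1.0, 7.8]
grip_width: 0.26
```

Request:
{"api": "arm_command", "payload": {"steps": [[10, 0, 0, -1, 0], [10, 0, 0, -2, 0], [10, 0, 0, -2, 0], [10, 0, 0, -2, 0]]}}

```text
t: 24.7
eef_pos: [0.4956, -0.1195, 0.0854]
orientation: [3.12, -0.028, 0.021]
contact_force: [-4.6, 2.5, 14.7]
grip_width: 0.261
```

The board rests on its heads. I'll ease off and release so it centres itself, then look.

Request:
{"api": "arm_command", "payload": {"steps": [[10, 0, 0, 1.5, 0], [10, 0, 0, 1.5, 0], [50, 0, 0, 1.5, 0], [70, 0, 0, 1.5, 0], [70, 0, 0, 1.5, 0], [70, 0, 0, 1.5, 0], [70, 0, 0, 20, 0], [70, 0, 0, 60, 0], [70, 0, 0, 60, 0], [70, 0, 0, 60, 0]]}}

```text
t: 25.53
eef_pos: [0.497, -0.1201, 0.1471]
orientation: [3.118, -0.032, 0.021]
contact_force: [0.2, 0.1, -0.4]
grip_width: 0.819
```

Run:
```python
from h import *
take('side','sd20'); crop('sd20',170,170,330,290,5,'sd20b'); s=get_state(); print(s['eef_pos'],np.degrees(s['orientation']),s['grip_width'],s['t'],s['contact_force'])
```

```text
[ 0.4959465 -0.1193647  0.1457832] [178.74132399  -1.66054795   1.22983918] 0.8201366806209817 25.5833 [ 0.60239072  0.32530325 -0.46597801]
```

View pics/sd20b.png

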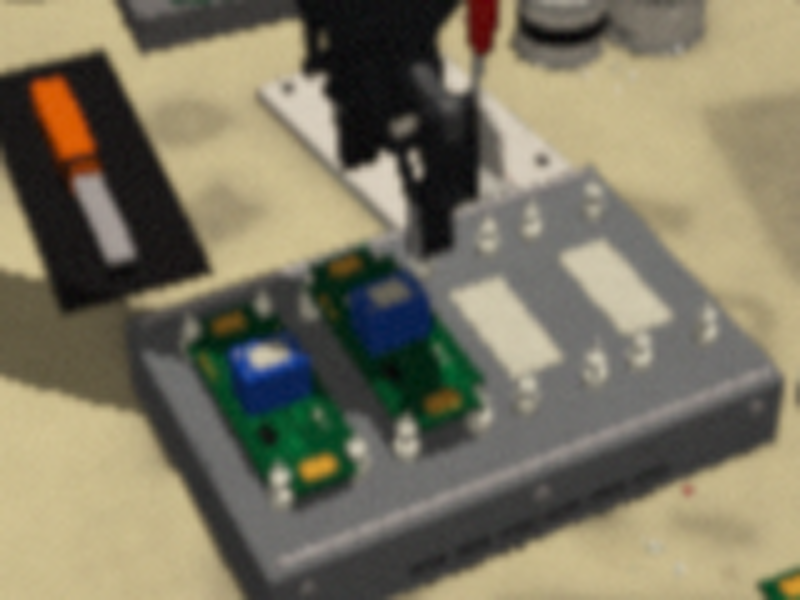

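Request:
{"api": "arm_command", "payload": {"steps": [[70, 0, 0, 15, 0], [0, -2, 48.5, 15, 0], [0, -2, 48.5, 0, 0], [0, -2, 48.5, 0, 0], [0, -2, 48.5, 0, 0], [0, -2, 48.5, 0, 0], [0, -2, 48.5, 0, 0], [0, -2, 48.5, -30, 0], [0, -2, 48.5, -55, 0], [0, -2, 48.5, -62, 0], [0, -2, 48.5, -62, 0], [0, -2, 48.5, -62, 0]]}}

```text
t: 26.58
eef_pos: [0.4943, -0.0721, 0.0844]
orientation: [3.119, -0.03, 0.02]
contact_force: [0.5, -0.0, -0.4]
grip_width: 0.001
```

Run:
```python
from h import *
take('side','sd21'); crop('sd21',170,170,330,290,5,'sd21b'); s=get_state(); print(s['eef_pos'],np.degrees(s['orientation']),s['grip_width'],s['t'],s['contact_force'])
print((proj('side',[s['eef_pos']])-[170,170])*5)
```

```text
[ 0.49479245 -0.07200414  0.08494264] [178.68848653  -1.78408232   1.15355715] -0.001245393844849773 26.6333 [-0.35088902 -0.49589184 -0.92500619]
[[346.33281414 258.18872716]]
```

View pics/sd21b.png

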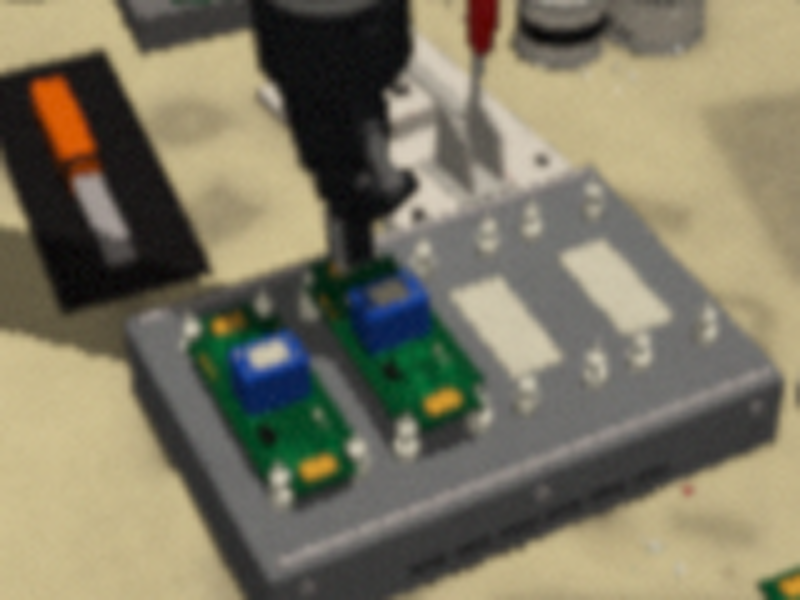

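Request:
{"api": "arm_command", "payload": {"steps": [[0, 0, 0, -5, 0], [0, 0, 0, -8, 0], [0, 0, 0, -10, 0], [0, 0, 0, -12, 0], [0, 0, 0, -14, 0], [0, 0, 0, -14, 0]]}}

```text
t: 27.13
eef_pos: [0.4952, -0.0725, 0.0723]
orientation: [3.119, -0.033, 0.02]
contact_force: [-1.7, 0.4, 10.7]
grip_width: 0.003
```

Request:
{"api": "arm_command", "payload": {"steps": [[0, 0, 0, -2, 0], [0, 0, 0, -4, 0], [0, 0, 0, -6, 0], [0, 0, 0, -8, 0], [0, 0, 0, -8, 0]]}}

```text
t: 27.55
eef_pos: [0.4956, -0.0726, 0.0646]
orientation: [3.119, -0.034, 0.02]
contact_force: [-0.7, 0.2, 5.5]
grip_width: -0.0
```

Request:
{"api": "arm_command", "payload": {"steps": [[0, 0, 0, -1.5, 0], [0, 0, 0, -3, 0], [0, 0, 0, -3, 0], [0, 0, 0, -3, 0]]}}

```text
t: 27.88
eef_pos: [0.4958, -0.0728, 0.0639]
orientation: [3.121, -0.036, 0.019]
contact_force: [-4.9, 3.0, 23.0]
grip_width: 0.001
```

The left end is fully down: a hard stop at 63.8 mm. Now the other end.

Request:
{"api": "arm_command", "payload": {"steps": [[0, 0, 0, 10, 0], [0, -1, 0, 45, 0], [0, -1, -40, 50, 0], [0, -0.5, -80, 50, 0], [0, 0.5, -96.5, 45, 0], [0, 0.5, -96.5, 30, 0], [0, 0.5, -96.5, 20, 0], [0, 0.5, -96.5, 20, 0], [0, 0.5, -96.5, 20, 0]]}}

```text
t: 28.63
eef_pos: [0.4958, -0.168, 0.0829]
orientation: [3.123, -0.034, 0.02]
contact_force: [-0.2, 0.0, 0.9]
grip_width: 0.001
```

Run:
```python
from h import *
take('side','sd22'); crop('sd22',170,170,330,290,5,'sd22b'); s=get_state(); print(s['eef_pos'],np.degrees(s['orientation']),s['grip_width'],s['t'],s['contact_force'])
print((proj('side',[s['eef_pos']])-[170,170])*5)
```

```text
[ 0.49623569 -0.1682638   0.08352471] [178.86746207  -1.99997916   1.1697371 ] 0.00024222226232508751 28.6833 [ 0.15473972 -0.45761185 -0.72184065]
[[431.1991048  379.59799613]]
```

View pics/sd22b.png

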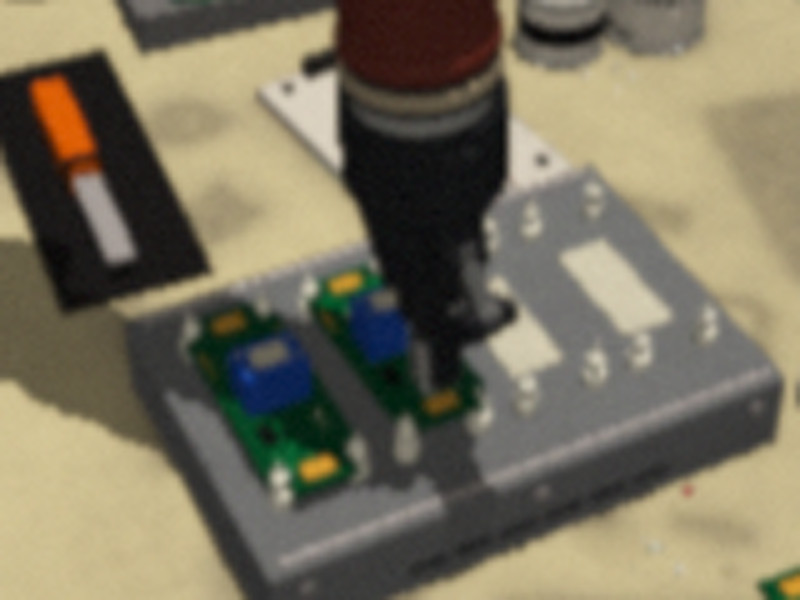

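Request:
{"api": "arm_command", "payload": {"steps": [[0, 0, -1, -5, 0], [0, 0, -1, -8, 0], [0, 0, -1, -11, 0], [0, 0, -1, -14, 0], [0, 0, -1, -17, 0], [0, 0, -1, -20, 0], [0, 0, -1, -20, 0]]}}

```text
t: 29.27
eef_pos: [0.4962, -0.1691, 0.0634]
orientation: [3.123, -0.035, 0.02]
contact_force: [-0.2, 1.4, 2.0]
grip_width: -0.001
```

Request:
{"api": "arm_command", "payload": {"steps": [[0, 0, 0, -1.5, 0], [0, 0, 0, -2.5, 0], [0, 0, 0, -2.5, 0], [0, 0, 0, -2.5, 0]]}}

```text
t: 29.6
eef_pos: [0.4963, -0.1691, 0.063]
orientation: [3.124, -0.037, 0.02]
contact_force: [-4.5, 2.7, 19.3]
grip_width: -0.0
```

Both ends are at the stop. I'll lift off, check the seat, and measure the bin next to the second new board.

Request:
{"api": "arm_command", "payload": {"steps": [[0, 0, 0, 20, 0], [0, 0, 0, 60, 0], [30, 0, 0, 100, 0], [85, 0, -40, 120, 0], [85, 20, -80, 120, 0], [85, 20, -120, 120, 0], [85, 20, -160, 120, 0], [85, 20, -160, 120, 0], [85, 20, -160, 120, 0], [85, 20, -160, 120, 0]]}}

```text
t: 30.43
eef_pos: [0.5159, -0.3284, 0.1821]
orientation: [3.126, -0.036, 0.019]
contact_force: [-0.5, 0.2, 0.3]
grip_width: 0.988
```

Run:
```python
from h import *
take('side','sd23'); crop('sd23',170,170,330,290,5,'sd23b');crop('sd23',300,200,480,360,4,'sd23c'); take('top','t23'); crop('t23',255,140,395,260,5,'t23b');s=get_state(); print(s['eef_pos'],np.degrees(s['orientation']),s['grip_width'],s['t'],s['contact_force'])
im,d=load('t0' if 0 else 'top0')
for v in range(150,186,3): print(v,[tuple(np.round(atd('top',u,v,d[v,u]),3)) for u in (340,355,370)])
```

```text
[ 0.51683511 -0.32671343  0.18226386] [179.15355501  -2.07102551   1.28573436] 0.9921683012965684 30.5333 [ 0.73038694  0.37793579 -0.01659442]
150 [(np.float64(0.752), np.float64(-0.29), np.float64(0.006)), (np.float64(0.709), np.float64(-0.31), np.float64(0.161)), (np.float64(0.714), np.float64(-0.363), np.float64(0.147))]
153 [(np.float64(0.738), np.float64(-0.288), np.float64(0.016)), (np.float64(0.745), np.float64(-0.346), np.float64(-0.0)), (np.float64(0.7), np.float64(-0.36), np.float64(0.158))]
156 [(np.float64(0.733), np.float64(-0.292), np.float64(-0.004)), (np.float64(0.732), np.float64(-0.345), np.float64(0.005)), (np.float64(0.734), np.float64(-0.4), np.float64(0.003))]
159 [(np.float64(0.721), np.float64(-0.291), np.float64(-0.0)), (np.float64(0.72), np.float64(-0.344), np.float64(0.006)), (np.float64(0.723), np.float64(-0.4), np.float64(0.002))]
162 [(np.float64(0.706), np.float64(-0.288), np.float64(0.014)), (np.float64(0.71), np.float64(-0.344), np.float64(0.003)), (np.float64(0.713), np.float64(-0.402), np.float64(-0.005))]
165 [(np.float64(0.699), np.float64(-0.29)
[... 543 characters left out ...]
9), np.float64(-0.003)), (np.float64(0.667), np.float64(-0.344), np.float64(-0.003)), (np.float64(0.664), np.float64(-0.394), np.float64(0.017))]
177 [(np.float64(0.653), np.float64(-0.288), np.float64(0.005)), (np.float64(0.655), np.float64(-0.343), np.float64(0.001)), (np.float64(0.657), np.float64(-0.399), np.float64(-0.004))]
180 [(np.float64(0.642), np.float64(-0.288), np.float64(0.005)), (np.float64(0.641), np.float64(-0.339), np.float64(0.017)), (np.float64(0.645), np.float64(-0.397), np.float64(0.001))]
183 [(np.float64(0.632), np.float64(-0.287), np.float64(0.005)), (np.float64(0.63), np.float64(-0.339), np.float64(0.017)), (np.float64(0.634), np.float64(-0.397), np.float64(0.002))]
```

View pics/sd23b.png

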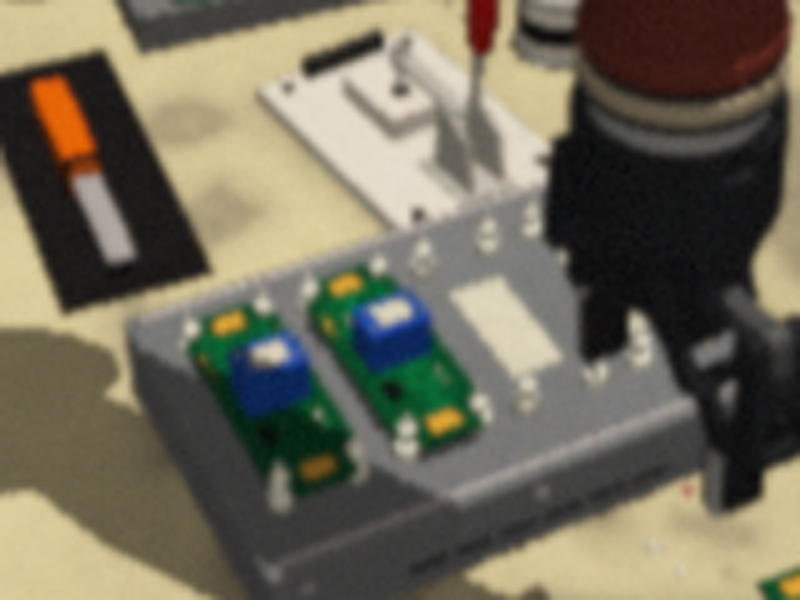

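View pics/sd23c.png

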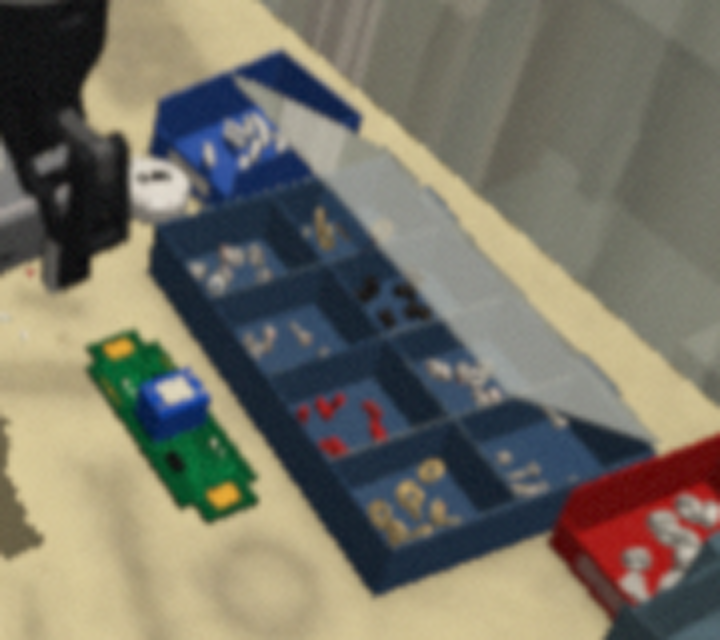

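View pics/t23b.png

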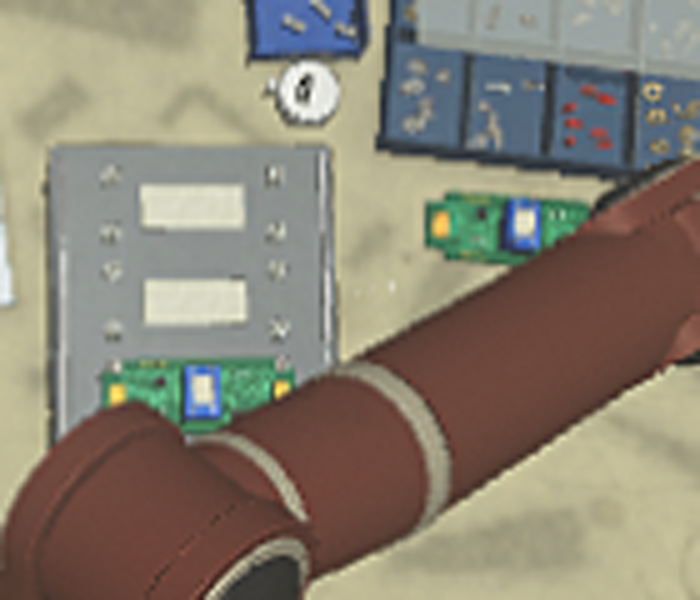

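Board B is seated, with its heads standing proud above the board. Board A hasn't moved, so I'll fetch it.

Request:
{"api": "arm_command", "payload": {"steps": [[85, 40, -10, 0, -2], [85, 80, -18, 0, -4.2], [85, 107, -25, 0, -4.2], [85, 107, -25, 0, -4.2], [85, 107, -25, 0, -4.2], [85, 107, -25, -40, -4.2], [85, 107, -25, -80, -4.2], [85, 107, -25, -100, -4.2], [85, 107, -25, -100, -4.2], [85, 107, -25, -100, -4.2], [85, 107, -25, -100, -4.2]]}}

```text
t: 31.45
eef_pos: [0.6243, -0.3525, 0.0849]
orientation: [3.124, -0.039, -0.051]
contact_force: [0.5, 0.0, 0.9]
grip_width: 0.995
```

Run:
```python
from h import *
take('side','sd24'); crop('sd24',300,200,440,340,4.5,'sd24b');s=get_state(); print(s['eef_pos'],np.degrees(s['orientation']),s['grip_width'],s['t'],s['contact_force'])
```

```text
[ 0.62464657 -0.3528638   0.08543333] [178.9832317   -2.28554405  -2.905801  ] 0.9941414425904993 31.5 [ 0.49919756  0.19910631 -0.63015247]
```

View pics/sd24b.png

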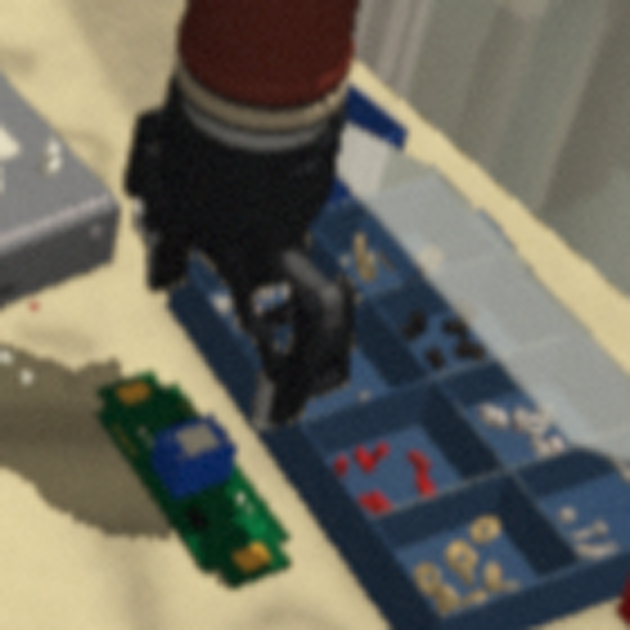

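Request:
{"api": "arm_command", "payload": {"steps": [[85, -1, 0, -30, 0], [85, -1, 0, -60, 0], [85, -1, 0, -70, 0], [85, -1, 0, -70, 0], [85, -1, 0, -70, 0], [10, -1, 0, -70, 0], [10, -1, 0, -70, 0], [10, -1, 0, -70, 0], [10, -1, 0, -70, 0], [10, -1, 0, -70, 0], [10, -1, 0, -70, 0], [10, -1, 0, -70, 0]], "force": 60}}

```text
t: 32.5
eef_pos: [0.6242, -0.3534, 0.0164]
orientation: [3.123, -0.041, -0.051]
contact_force: [-0.9, 0.6, 3.8]
grip_width: 0.263
```

Request:
{"api": "arm_command", "payload": {"steps": [[10, 0, 0, 30, 0], [10, 0, 0, 60, 0], [10, 0, 0, 100, 0], [10, 0, 0, 130, 0], [10, 0, 0, 130, 0], [10, 0, 0, 130, 0], [10, 0, 0, 130, 0]]}}

```text
t: 33.08
eef_pos: [0.6235, -0.3523, 0.1449]
orientation: [3.125, -0.039, -0.051]
contact_force: [0.6, -0.2, -2.0]
grip_width: 0.26
```

Run:
```python
from h import *
take('side','sd25'); crop('sd25',260,160,400,300,4.5,'sd25b');s=get_state(); print(s['eef_pos'],np.degrees(s['orientation']),s['grip_width'],s['t'],s['contact_force'])
```

```text
[ 0.62325021 -0.3519645   0.14398041] [179.10578951  -2.17083791  -2.91387095] 0.2637776288809179 33.1333 [-0.61180379  0.13131579 -0.68163047]
```

View pics/sd25b.png

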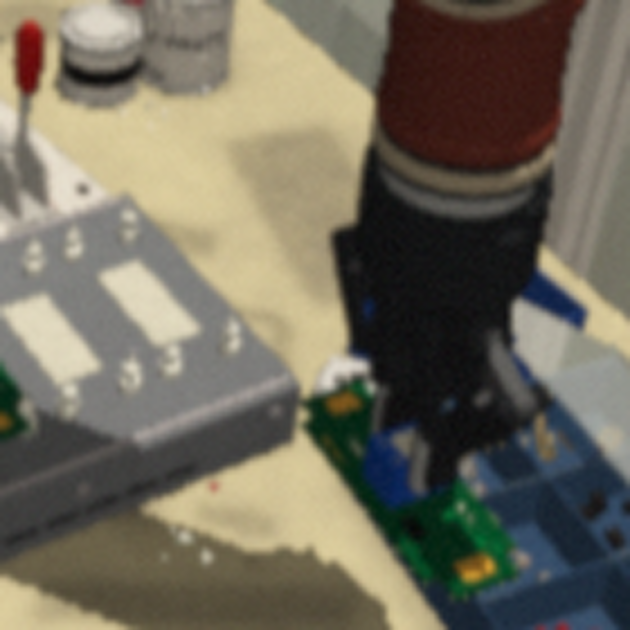

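Request:
{"api": "arm_command", "payload": {"steps": [[10, -61.5, 234, 0, 4.1], [10, -61.5, 234, 0, 4.1], [10, -61.5, 234, 0, 4.1], [10, -61.5, 234, 0, 4.1], [10, -61.5, 234, 0, 4.1], [10, -61.5, 234, 0, 4.1], [10, -61.5, 234, 0, 4.1], [10, -61.5, 234, 0, 4.1], [10, -61.5, 234, 0, 4.1], [10, -61.5, 234, -20, 4.1], [10, -61.5, 234, -33, 4.1], [10, -61.5, 234, -33, 4.1], [10, -61.5, 234, -33, 4.1], [10, -61.5, 234, -33, 4.1]]}}

```text
t: 34.3
eef_pos: [0.562, -0.1198, 0.1114]
orientation: [3.125, -0.039, 0.019]
contact_force: [0.1, 0.2, -0.9]
grip_width: 0.259
```

Run:
```python
from h import *
take('side','sd26'); crop('sd26',170,170,330,290,5,'sd26b'); s=get_state(); print(s['eef_pos'],np.degrees(s['orientation']),s['grip_width'],s['t'],s['contact_force'])
```

```text
[ 0.56226747 -0.11947317  0.11172404] [179.03435316  -2.25255995   1.09327628] 0.2578701242641707 34.35 [ 0.08518734  0.45281767 -0.16396473]
```

View pics/sd26b.png

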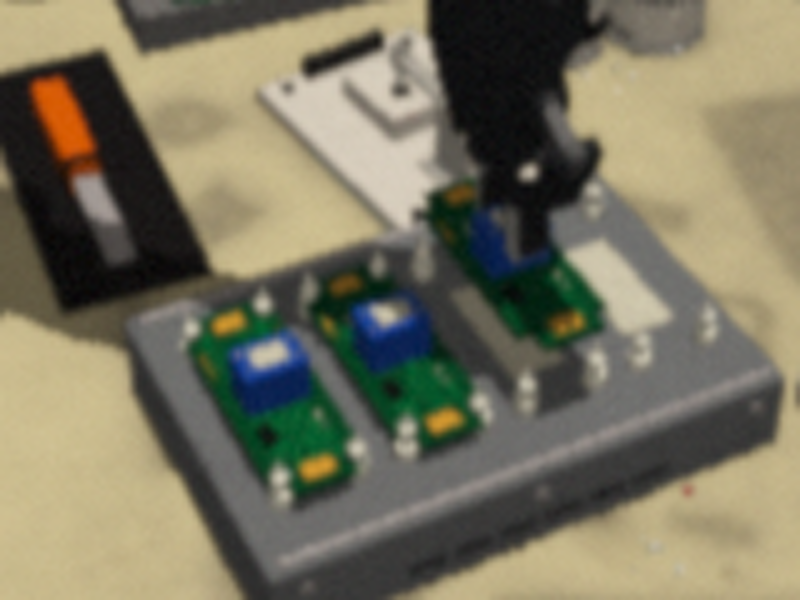

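Run:
```python
from h import *
def pc(U,V): return 170+(U+.5)/5-.5,170+(V+.5)/5-.5
for A,B,z in [((461,193),(567,323),.0993),((346,284),(444,421),.063),((229,322),(319,466),.063)]:
    a=atz('side',*pc(*A),z);b=atz('side',*pc(*B),z);print(a,b,(a+b)/2,np.linalg.norm(a-b))
```

```text
[ 0.56339185 -0.06463949  0.0993    ] [ 0.56517124 -0.17523215  0.0993    ] [ 0.56428155 -0.11993582  0.0993    ] 0.11060697567087531
[ 0.49557584 -0.06586206  0.063     ] [ 0.49815368 -0.17625018  0.063     ] [ 0.49686476 -0.12105612  0.063     ] 0.11041821248578806
[ 0.42990334 -0.06573023  0.063     ] [ 0.43214405 -0.17626406  0.063     ] [ 0.4310237  -0.12099714  0.063     ] 0.11055653567623838
```

Request:
{"api": "arm_command", "payload": {"steps": [[10, -1.2, 0, -8, 0], [10, -1.2, 0, -16, 0], [10, -1.2, 0, -20, 0], [10, -1.2, 0, -22, 0], [10, -1.2, 0, -22, 0], [10, -1.2, 0, -22, 0]]}}

```text
t: 34.85
eef_pos: [0.5611, -0.1194, 0.0896]
orientation: [3.125, -0.039, 0.019]
contact_force: [-0.1, -0.2, -1.7]
grip_width: 0.263
```

Request:
{"api": "arm_command", "payload": {"steps": [[10, 0, 0, -1, 0], [10, 0, 0, -2, 0], [10, 0, 0, -2, 0], [10, 0, 0, -2, 0]]}}

```text
t: 35.18
eef_pos: [0.5612, -0.1195, 0.0879]
orientation: [3.125, -0.04, 0.019]
contact_force: [0.2, -0.1, 0.3]
grip_width: 0.259
```

Request:
{"api": "arm_command", "payload": {"steps": [[10, 0, 0, -1, 0], [10, 0, 0, -1.5, 0], [10, 0, 0, -1.5, 0], [10, 0, 0, -1.5, 0]]}}

```text
t: 35.52
eef_pos: [0.5613, -0.1197, 0.0873]
orientation: [3.125, -0.04, 0.019]
contact_force: [-2.1, 1.9, 4.9]
grip_width: 0.259
```

Request:
{"api": "arm_command", "payload": {"steps": [[10, 0, 0, 0.5, 0], [10, 0, 0, 0.5, 0], [50, 0, 0, 0.5, 0], [70, 0, 0, 0.5, 0], [70, 0, 0, 0.5, 0], [70, 0, 0, 0.5, 0], [70, 0, 0, 20, 0], [70, 0, 0, 60, 0], [70, 0, 0, 60, 0], [70, 0, 0, 60, 0]]}}

```text
t: 36.35
eef_pos: [0.5628, -0.1205, 0.1495]
orientation: [3.124, -0.045, 0.019]
contact_force: [-0.2, -0.4, 0.2]
grip_width: 0.824
```

Run:
```python
from h import *
take('side','sd27'); crop('sd27',170,170,330,290,5,'sd27b'); s=get_state(); print(s['eef_pos'],np.degrees(s['orientation']),s['grip_width'],s['t'],s['contact_force'])
```

```text
[ 0.56165436 -0.11962418  0.14782132] [179.05437803  -2.4005228    1.10801617] 0.8216333711580729 36.4 [-0.29353257 -0.17216103 -0.56814025]
```

View pics/sd27b.png

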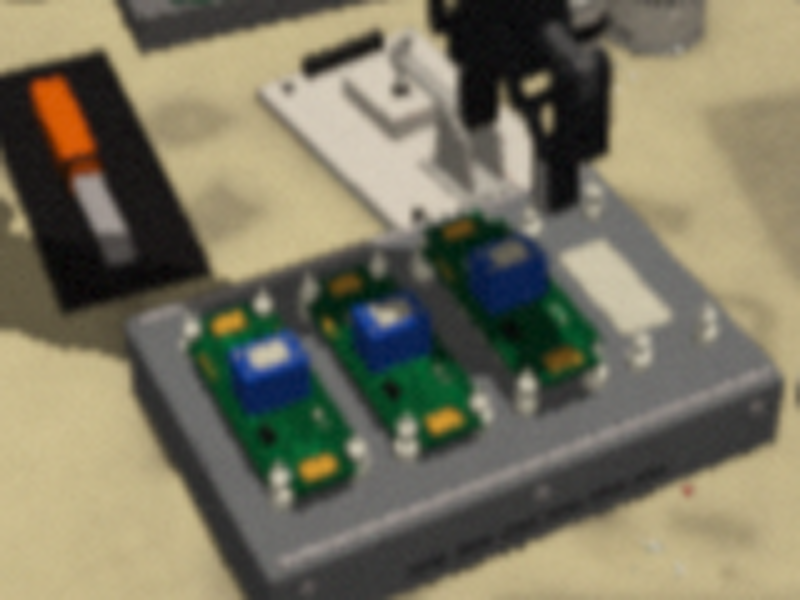

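Request:
{"api": "arm_command", "payload": {"steps": [[70, 0, 0, 15, 0], [0, -1.5, 48, 15, 0], [0, -1.5, 48, 0, 0], [0, -1.5, 48, 0, 0], [0, -1.5, 48, 0, 0], [0, -1.5, 48, 0, 0], [0, -1.5, 48, 0, 0], [0, -1.5, 48, -30, 0], [0, -1.5, 48, -55, 0], [0, -1.5, 48, -65, 0], [0, -1.5, 48, -65, 0], [0, -1.5, 48, -65, 0]]}}

```text
t: 37.4
eef_pos: [0.5604, -0.0728, 0.0833]
orientation: [3.124, -0.042, 0.018]
contact_force: [-0.3, 0.3, 0.0]
grip_width: -0.003
```

Run:
```python
from h import *
take('side','sd28'); crop('sd28',170,170,330,290,5,'sd28b'); s=get_state(); print(s['eef_pos'],np.degrees(s['orientation']),s['grip_width'],s['t'],s['contact_force'])
```

```text
[ 0.56098525 -0.07283509  0.08398383] [178.9907677   -2.51720783   1.04349529] 0.00023026258726381116 37.45 [-0.25931058 -0.58895431  0.95559111]
```

View pics/sd28b.png

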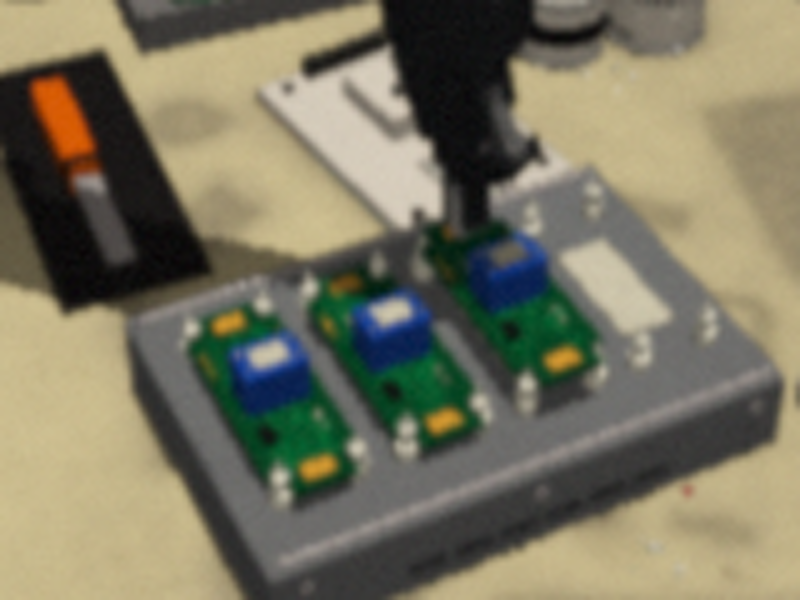

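Request:
{"api": "arm_command", "payload": {"steps": [[0, 0, 0, -5, 0], [0, 0, 0, -8, 0], [0, 0, 0, -11, 0], [0, 0, 0, -14, 0], [0, 0, 0, -17, 0], [0, 0, 0, -20, 0], [0, 0, 0, -20, 0]]}}

```text
t: 38.03
eef_pos: [0.5614, -0.073, 0.0645]
orientation: [3.124, -0.045, 0.018]
contact_force: [-1.1, 0.2, 0.1]
grip_width: -0.002
```

Request:
{"api": "arm_command", "payload": {"steps": [[0, 0, 0, -1.5, 0], [0, 0, 0, -3, 0], [0, 0, 0, -3, 0], [0, 0, 0, -3, 0]]}}

```text
t: 38.37
eef_pos: [0.5617, -0.0729, 0.0624]
orientation: [3.125, -0.046, 0.018]
contact_force: [-1.9, 0.5, 7.2]
grip_width: 0.001
```

Request:
{"api": "arm_command", "payload": {"steps": [[0, 0, 0, -1, 0], [0, 0, 0, -1.5, 0], [0, 0, 0, -1.5, 0], [0, 0, 0, -1.5, 0]]}}

```text
t: 38.7
eef_pos: [0.5618, -0.073, 0.0623]
orientation: [3.126, -0.047, 0.018]
contact_force: [-2.7, 1.5, 10.4]
grip_width: 0.0
```

Request:
{"api": "arm_command", "payload": {"steps": [[0, 0, 0, 10, 0], [0, -0.5, 0, 45, 0], [0, -0.5, -40, 50, 0], [0, 0, -80, 50, 0], [0, 0.5, -97, 45, 0], [0, 0.5, -97, 30, 0], [0, 0.5, -97, 21, 0], [0, 0.5, -97, 21, 0], [0, 0.5, -97, 21, 0]]}}

```text
t: 39.45
eef_pos: [0.562, -0.1684, 0.0825]
orientation: [3.127, -0.045, 0.02]
contact_force: [-0.8, -0.4, -1.0]
grip_width: -0.002
```

Run:
```python
from h import *
take('side','sd29'); crop('sd29',170,170,330,290,5,'sd29b'); s=get_state(); print(s['eef_pos'],np.degrees(s['orientation']),s['grip_width'],s['t'],s['contact_force'])
```

```text
[ 0.56252992 -0.16862879  0.08312162] [179.13005698  -2.66963523   1.14402285] -0.004465566334032925 39.5 [-0.28672619 -0.37222429  0.45581069]
```

View pics/sd29b.png

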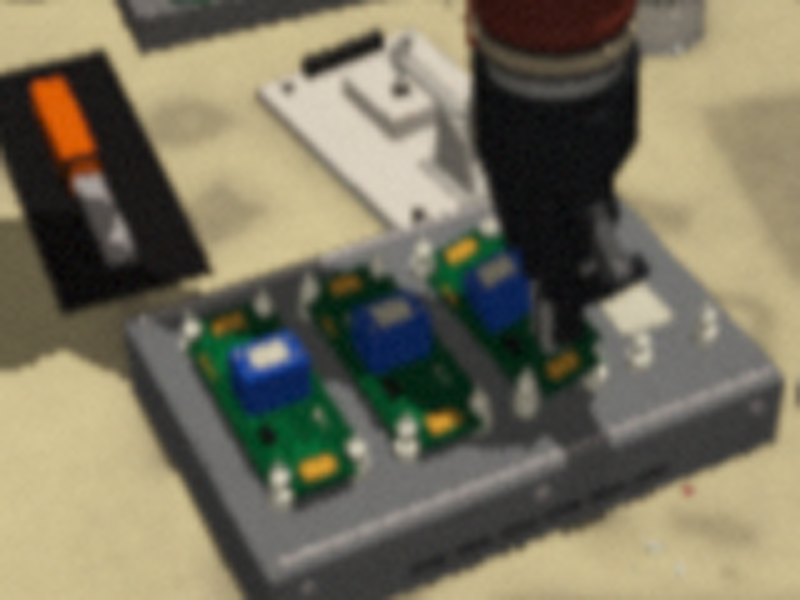

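Request:
{"api": "arm_command", "payload": {"steps": [[0, 0, -1, -5, 0], [0, 0, -1, -8, 0], [0, 0, -1, -11, 0], [0, 0, -1, -14, 0], [0, 0, -1, -17, 0], [0, 0, -1, -20, 0], [0, 0, -1, -20, 0]]}}

```text
t: 40.08
eef_pos: [0.5638, -0.1698, 0.0652]
orientation: [3.126, -0.05, 0.02]
contact_force: [-1.2, 1.9, 8.3]
grip_width: 0.001
```

Request:
{"api": "arm_command", "payload": {"steps": [[0, 0, 0, -1.5, 0], [0, 0, 0, -2.5, 0], [0, 0, 0, -2.5, 0], [0, 0, 0, -2.5, 0]]}}

```text
t: 40.42
eef_pos: [0.5642, -0.1699, 0.0638]
orientation: [3.127, -0.052, 0.02]
contact_force: [-1.2, 1.5, 6.7]
grip_width: -0.004
```

Request:
{"api": "arm_command", "payload": {"steps": [[0, -0.5, 0, -1.5, 0], [0, -0.5, 0, -3, 0], [0, -0.5, 0, -3, 0], [0, -0.5, 0, -3, 0]]}}

```text
t: 40.75
eef_pos: [0.5643, -0.1699, 0.0632]
orientation: [3.128, -0.054, 0.02]
contact_force: [-2.9, 1.8, 12.9]
grip_width: -0.002
```

Request:
{"api": "arm_command", "payload": {"steps": [[0, 0, 0, -1.5, 0], [0, 0, 0, -1.5, 0], [0, 0, 0, -1.5, 0]]}}

```text
t: 41.0
eef_pos: [0.5644, -0.17, 0.0633]
orientation: [3.128, -0.055, 0.02]
contact_force: [-2.9, 1.7, 10.1]
grip_width: 0.003
```

Request:
{"api": "arm_command", "payload": {"steps": [[0, 0, 0, 20, 0], [0, 0, 0, 60, 0], [0, 0, 0, 100, 0], [0, 0, -40, 120, 0], [0, 0, -80, 120, 0], [0, 0, -120, 120, 0], [0, -30, -160, 120, 0], [0, -60, -190, 120, 0], [0, -60, -190, 120, 0], [0, -60, -190, 120, 0], [0, -60, -190, 120, 0]]}}

```text
t: 41.92
eef_pos: [0.5041, -0.36, 0.1833]
orientation: [3.129, -0.056, 0.019]
contact_force: [-0.4, 0.8, 0.1]
grip_width: -0.002
```

Run:
```python
from h import *
take('side','sd30'); crop('sd30',170,170,330,290,5,'sd30b'); take('top','t30'); crop('t30',255,160,330,260,6,'t30b'); s=get_state(); print(s['eef_pos'],np.degrees(s['orientation']),s['grip_width'],s['t'],s['contact_force'])
```

```text
[ 0.50602544 -0.35784568  0.18283921] [179.35346724  -3.21756045   1.34459862] -0.001958233772256075 42.0167 [ 0.25630488  0.72956698 -0.12000899]
```

View pics/sd30b.png

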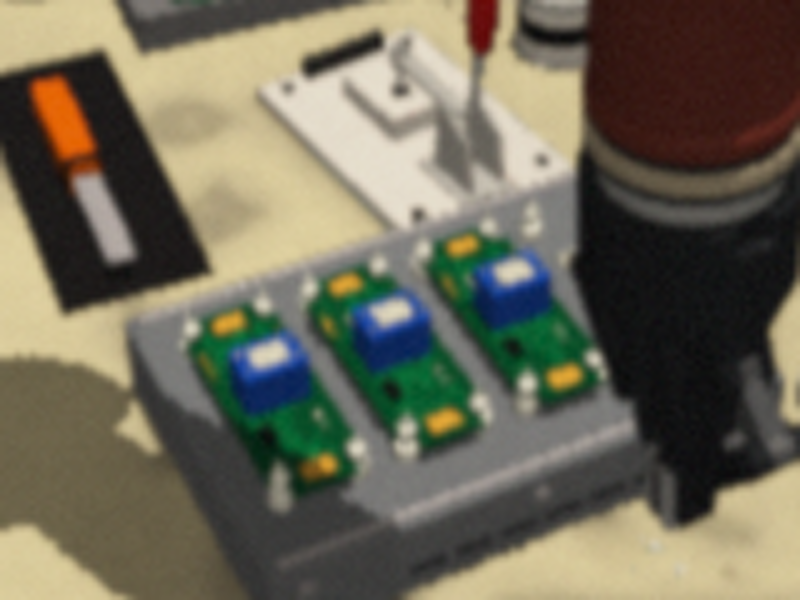

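View pics/t30b.png

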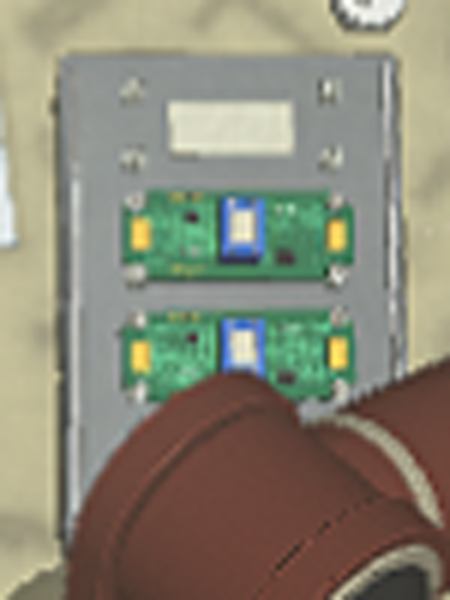

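Run:
```python
from h import *
def pc(U,V): return 170+(U+.5)/5-.5,170+(V+.5)/5-.5
im,d=load('sd30')
K=[((463,245),(565,376)),((346,284),(444,421)),((229,322),(320,466))]
for A,B in K:
    for P in (A,B):
        u,v=pc(*P); a=atz('side',u,v,.063); u,v=int(round(u)),int(round(v))
        w=np.mean([atd('side',i,j,d[j,i]) for i in range(u-2,u+3) for j in range(v-1,v+2)],axis=0)
        print(P,a.round(4),'depth z',w.round(4))
# average z over board area via depth at several points; top depth too
im,d=load('t30')
for (U,V) in [(140,235),(338,236),(142,355),(340,353)]:
    u,v=int(round(255+U/6)),int(round(160+V/6))
    print('top',np.mean([atd('top',i,j,d[j,i]) for i in range(u-1,u+2) for j in range(v-2,v+3)],axis=0).round(4))
```

```text
(463, 245) [ 0.5646 -0.0653  0.063 ] depth z [ 0.5624 -0.0686  0.0651]
(565, 376) [ 0.5657 -0.1754  0.063 ] depth z [ 0.5652 -0.1781  0.065 ]
(346, 284) [ 0.4956 -0.0659  0.063 ] depth z [ 0.4957 -0.0669  0.0652]
(444, 421) [ 0.4982 -0.1763  0.063 ] depth z [ 0.4959 -0.1786  0.0656]
(229, 322) [ 0.4299 -0.0657  0.063 ] depth z [ 0.4283 -0.0675  0.0652]
(320, 466) [ 0.4326 -0.1765  0.063 ] depth z [ 0.4326 -0.1789  0.0648]
top [ 0.5604 -0.0647  0.0635]
top [ 0.5622 -0.1762  0.0629]
top [ 0.4927 -0.0684  0.063 ]
top [ 0.4941 -0.179   0.0637]
```

Run:
```python
from h import *
crop('t30',0,0,512,384,1.5,'t30f'); crop('sd30',0,0,512,384,1.5,'sd30f')
def pc(U,V): return 170+(U+.5)/5-.5,170+(V+.5)/5-.5
```

```text
(no output)
```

View pics/t30f.png

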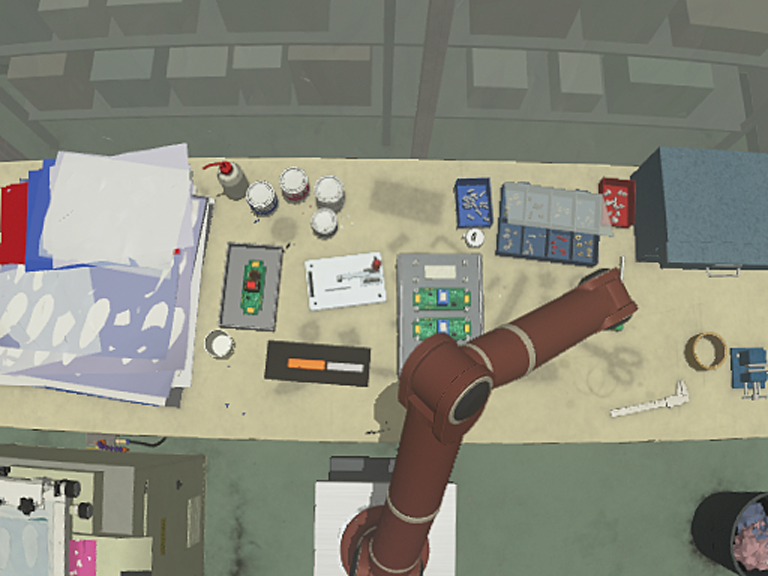

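View pics/sd30f.png

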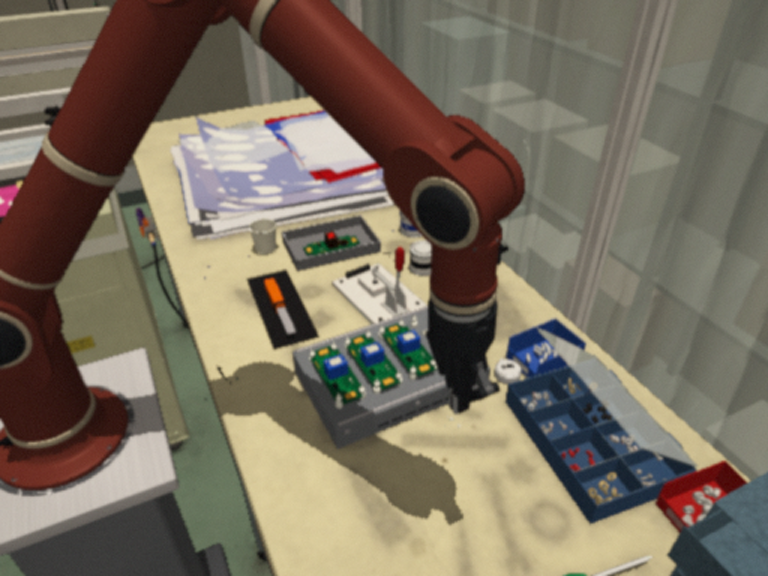

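Run:
```python
from h import *
crop('sd30',238,205,300,255,12,'z30')
```

```text
(no output)
```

View pics/z30.png

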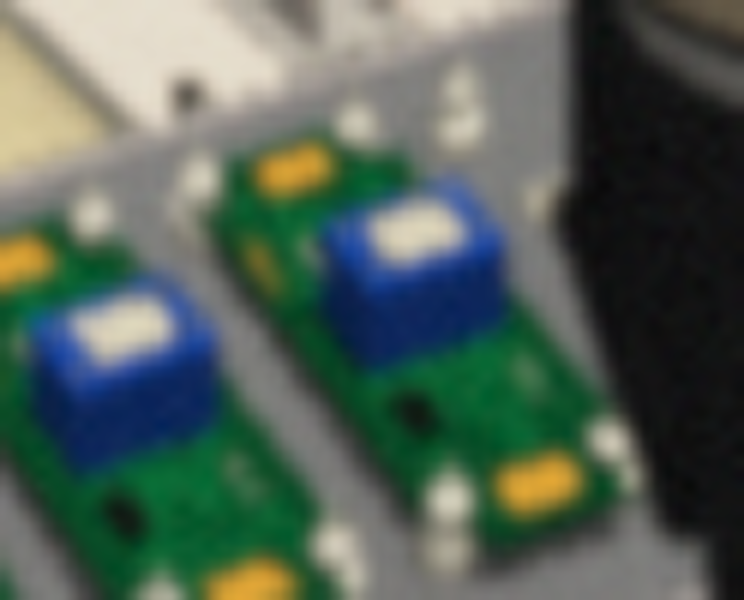

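All four heads stand above both new boards, and their depth matches the good board. Handing in.

Run:
```python
from h import *
print(get_state()['contact_force']); print(ticket.finish_job())
```

```text
[ 0.25630488  0.72956698 -0.12000899]
the job is handed in; nothing more can be done
None
```

The job is handed in, at about 42 s of the 210 s; no verdict was reported.

**What I did**
- I levered the burnt board's left end up with the pry bar, fingers off the board. The end stayed up by itself, about 12 mm above its seat.
- I put the bar back on its mat, pulled the board off by its block and laid it flat in the tray.
- I pressed the two new boards that were there into nests: one where the burnt board had been, the other in the next nest towards the far side. The far nest stays empty.

**Last checks**
- **Height:** both ends of both new boards are within about 0.5 mm of the good board's height. All four heads show above each new board.
- **Good board:** the side view shows it in its place. The arm hid it in the last top view.
- **Burnt board, bar and bystanders:** the burnt board is block up near the tray's middle, and the bar lies on the mat. The cup, tin and counter look unmoved, and the arm touches nothing.

**Disagreements**
- **Board spacing:** both cameras put the far new board about 2 mm beyond the expected 66 mm spacing along x. Against its own standoffs in the top view it looks centred to about 0.6 mm; the limit is 5 mm.
- **Final press:** its last end stopped at 10 to 13 N, against 19 to 23 N for the other new board's ends.
- **Tool tilt:** the tool's tilt crept up to about 3° over the run. I could not correct that through this interface.

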